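# Load the extraction shaker and start it

### The job

Load the shaker for an extraction run: put every tube rack on the bench into a slot of the shaker's tray, pressing its sprung catch back so that the rack goes fully home and the catch snaps over its foot, lay both amber bottles gently on their sides in the troughs, one to a trough, and turn the speed and timer dials clockwise to their thick ticks. Only when all that is done, press the start button. Leave the mortar, the tray of soil and the jar where they are.

Things in the scene. Friction and masses are not known exactly. Their poses are not given: they have to be found in the camera images.
- rack0_mid (a point): Orange tube rack, loose, standing on the bench: block 120 (x) x 40 (y) x 45 mm high, tube lids 3 mm higher; a foot flange 8 mm thick sticks out 6 mm at each end (foot 132 x 40 mm). Ends alike. About 0.2 kg. Point: middle of the block, 22.5 mm above its underside; x along it, y across, z up. Two or three racks are there; an absent one has no pose.
- rack1_mid (a point): Tube rack like rack0 (may be absent).
- rack2_mid (a point): Tube rack like rack0 (may be absent).
- bottle0_mid (a point): 100 ml amber glass bottle, blue screw cap, loose, standing: body 56 mm in diameter from its underside up to 74 mm, shoulder, cap 45 mm in diameter from 82 to 106 mm. About 0.24 kg. Point: half-way up its axis, 53 mm above its underside; z runs from foot to cap.
- bottle1_mid (a point): Bottle like bottle0.
- slot0 (a point): Rack slot on the aluminium tray of the white shaker, tray top 100 mm above the bench. Point: centre of the slot's floor (tray top); x along the slot, away from its catch, y across, z up. A rack's foot has 2 mm play on each side. Fixed flared end stop, 25 mm high, at x = +68 mm; sprung catch at x = -68 mm. Slots lie 85 mm apart.
- slot1 (a point): Rack slot like slot0. The long sides of each slot have steel guides only near the ends (35 to 57 mm from the middle along x), upright to 12 mm, then flared outward to 23 mm above the floor; the middle of the long sides is free for fingers.
- slot2 (a point): Rack slot like slot0.
- catch0 (a joint): Sprung grey catch of slot0, 30 mm wide, sliding along the slot's x. Metres: 0 at rest, up to 0.012 pushed back, away from the slot. At rest its nose reaches to x = -61 mm, underside 9.5 mm above the floor, and so holds down the foot of a seated rack. Above the nose a thumb tab slopes back, 29 degrees from upright, up to 34 mm above the floor.
- catch1 (a joint): Catch of slot1, like catch0. The spring pushes 4 N at rest, 8 N when open. A rack's foot pressed straight down on the slope with about 5 to 20 N, or pushed back against the tab and then lowered, opens the catch, which snaps back over the foot when the rack is home. A rack's own weight does not open it.
- catch2 (a joint): Catch of slot2, like catch0.
- trough0 (a point): Steel V trough on the same tray, on the catches' side, for a bottle lying on its side, cap either way. Point: where the lying bottle's axis comes, half-way along the trough, 36 mm above the tray top; y along the trough, x across, z up. V 54 mm wide, 66 mm long, its edges 14 mm below this point, so fingers can pass on both sides of a bottle.
- trough1 (a point): Bottle trough like trough0. The two lie end to end, this one 124 mm from trough0 towards +y. End plates 24 mm high, 121 mm apart, leave a bottle 7 mm play at each end; the middle plate is shared.
- timer (a joint): Timer dial of the shaker, the middle control of the panel beside the tray: black knob, 44 mm across, with a bar grip, ticks every 30 degrees. Radians, growing as it turns clockwise seen from above; 0 at the first tick, 1.57 at the thick tick. At 0 the bar lies along the x of the slots. It turns easily and stays where it is left.
- timer_grip (a point): Point on the timer dial's axis, at the height to grip its bar. The bar is 14 mm wide, 42 mm long, its top 7 mm above this point; the round disc below lies 23 mm beneath this point. A white line marks its pointer end, which points to -x of the slots (towards the robot) at value 0.
- speed (a joint): Speed dial, like the timer dial and 92 mm from it, nearer the robot. Radians, clockwise; 0 at the first tick, 1.05 at its thick tick. At 0 its bar lies along the x of the slots.
- speed_grip (a point): Point on the speed dial's axis, at the height to grip its bar, which is like the timer's.
- start (a joint): Start button: round white push button, 28 mm across, in a grey housing at the far end of the panel, 67 mm from the timer dial. Metres: 0 up, 0.006 fully down (about 5 N); it counts as pressed beyond 0.004 and springs back.
- start_top (a point): Middle of the top face of the start button when up.
- mortar: White porcelain mortar, 110 mm across, 58 mm high, loose; origin at its underside. Not part of the job.
- soil_tray: Aluminium tray of soil, 90 x 150 x 40 mm, loose; origin at its underside. Not part of the job.
- jar: White jar 72 mm across, 72 mm high, loose; origin at its underside. Not part of the job.
There are look-alikes about, which are no part of the job. What is shaped like the part that bears rack2_mid but green is not meant.

How it is judged (in metres and radians):
On the way, in this order (a step that is already met when the one before it is completed fails the run):
1. every rack is home in a slot under its snapped-back catch, both bottles lie in troughs, and both dials stand at their thick ticks (((x of rack0_mid in the frame of slot0 between -0.006 and 0.006 m and y of rack0_mid in the frame of slot0 between -0.006 and 0.006 m and z of rack0_mid in the frame of slot0 between 0.018 and 0.026 m and angle between the x axis of rack0_mid and the x axis of slot0, either way round below 0.08 rad and angle between rack0_mid's own z axis and vertical below 0.06 rad and value of joint catch0 below 0.003 m) or (x of rack0_mid in the frame of slot1 between -0.006 and 0.006 m and y of rack0_mid in the frame of slot1 between -0.006 and 0.006 m and z of rack0_mid in the frame of slot1 between 0.018 and 0.026 m and angle between the x axis of rack0_mid and the x axis of slot1, either way round below 0.08 rad and angle between rack0_mid's own z axis and vertical below 0.06 rad and value of joint catch1 below 0.003 m) or (x of rack0_mid in the frame of slot2 between -0.006 and 0.006 m and y of rack0_mid in the frame of slot2 between -0.006 and 0.006 m and z of rack0_mid in the frame of slot2 between 0.018 and 0.026 m and angle between the x axis of rack0_mid and the x axis of slot2, either way round below 0.08 rad and angle between rack0_mid's own z axis and vertical below 0.06 rad and value of joint catch2 below 0.003 m)) and ((x of rack1_mid in the frame of slot0 between -0.006 and 0.006 m and y of rack1_mid in the frame of slot0 between -0.006 and 0.006 m and z of rack1_mid in the frame of slot0 between 0.018 and 0.026 m and angle between the x axis of rack1_mid and the x axis of slot0, either way round below 0.08 rad and angle between rack1_mid's own z axis and vertical below 0.06 rad and value of joint catch0 below 0.003 m) or (x of rack1_mid in the frame of slot1 between -0.006 and 0.006 m and y of rack1_mid in the frame of slot1 between -0.006 and 0.006 m and z of rack1_mid in the frame of slot1 between 0.018 and 0.026 m and angle between the x axis of rack1_mid and the x axis of slot1, either way round below 0.08 rad and angle between rack1_mid's own z axis and vertical below 0.06 rad and value of joint catch1 below 0.003 m) or (x of rack1_mid in the frame of slot2 between -0.006 and 0.006 m and y of rack1_mid in the frame of slot2 between -0.006 and 0.006 m and z of rack1_mid in the frame of slot2 between 0.018 and 0.026 m and angle between the x axis of rack1_mid and the x axis of slot2, either way round below 0.08 rad and angle between rack1_mid's own z axis and vertical below 0.06 rad and value of joint catch2 below 0.003 m)) and ((x of rack2_mid in the frame of slot0 between -0.006 and 0.006 m and y of rack2_mid in the frame of slot0 between -0.006 and 0.006 m and z of rack2_mid in the frame of slot0 between 0.018 and 0.026 m and angle between the x axis of rack2_mid and the x axis of slot0, either way round below 0.08 rad and angle between rack2_mid's own z axis and vertical below 0.06 rad and value of joint catch0 below 0.003 m) or (x of rack2_mid in the frame of slot1 between -0.006 and 0.006 m and y of rack2_mid in the frame of slot1 between -0.006 and 0.006 m and z of rack2_mid in the frame of slot1 between 0.018 and 0.026 m and angle between the x axis of rack2_mid and the x axis of slot1, either way round below 0.08 rad and angle between rack2_mid's own z axis and vertical below 0.06 rad and value of joint catch1 below 0.003 m) or (x of rack2_mid in the frame of slot2 between -0.006 and 0.006 m and y of rack2_mid in the frame of slot2 between -0.006 and 0.006 m and z of rack2_mid in the frame of slot2 between 0.018 and 0.026 m and angle between the x axis of rack2_mid and the x axis of slot2, either way round below 0.08 rad and angle between rack2_mid's own z axis and vertical below 0.06 rad and value of joint catch2 below 0.003 m)) and ((x of bottle0_mid in the frame of trough0 between -0.007 and 0.007 m and y of bottle0_mid in the frame of trough0 between -0.012 and 0.012 m and z of bottle0_mid in the frame of trough0 between -0.006 and 0.006 m and angle between the z axis of bottle0_mid and the y axis of trough0, either way round below 0.12 rad) or (x of bottle0_mid in the frame of trough1 between -0.007 and 0.007 m and y of bottle0_mid in the frame of trough1 between -0.012 and 0.012 m and z of bottle0_mid in the frame of trough1 between -0.006 and 0.006 m and angle between the z axis of bottle0_mid and the y axis of trough1, either way round below 0.12 rad)) and ((x of bottle1_mid in the frame of trough0 between -0.007 and 0.007 m and y of bottle1_mid in the frame of trough0 between -0.012 and 0.012 m and z of bottle1_mid in the frame of trough0 between -0.006 and 0.006 m and angle between the z axis of bottle1_mid and the y axis of trough0, either way round below 0.12 rad) or (x of bottle1_mid in the frame of trough1 between -0.007 and 0.007 m and y of bottle1_mid in the frame of trough1 between -0.012 and 0.012 m and z of bottle1_mid in the frame of trough1 between -0.006 and 0.006 m and angle between the z axis of bottle1_mid and the y axis of trough1, either way round below 0.12 rad)) and value of joint timer between 1.4 and 1.74 rad and value of joint speed between 0.88 and 1.22 rad), for 0.3 s.
2. the start button is pressed (value of joint start above 0.004 m), for 0.04 s.
At the end, for the whole second after the job is handed in: Each rack is within 6 mm of a slot centre, seated to 4 mm, upright (0.06 rad), in line (0.08), its catch within 3 mm of rest. Each bottle lies within 7 mm across, 12 along, 6 in height of a trough point, axis within 0.12 rad. Timer 1.57, speed 1.05, both within 0.17 rad. All at rest (all of step 1 and linear speed of each of rack0, rack1, rack2, bottle0, bottle1 below 0.02 m/s); the robot touches nothing.
It fails at once if start is pressed before all is loaded and both dials are set (value of joint start above 0.004 m and not (((x of rack0_mid in the frame of slot0 between -0.006 and 0.006 m and y of rack0_mid in the frame of slot0 between -0.006 and 0.006 m and z of rack0_mid in the frame of slot0 between 0.018 and 0.026 m and angle between the x axis of rack0_mid and the x axis of slot0, either way round below 0.08 rad and angle between rack0_mid's own z axis and vertical below 0.06 rad and value of joint catch0 below 0.003 m) or (x of rack0_mid in the frame of slot1 between -0.006 and 0.006 m and y of rack0_mid in the frame of slot1 between -0.006 and 0.006 m and z of rack0_mid in the frame of slot1 between 0.018 and 0.026 m and angle between the x axis of rack0_mid and the x axis of slot1, either way round below 0.08 rad and angle between rack0_mid's own z axis and vertical below 0.06 rad and value of joint catch1 below 0.003 m) or (x of rack0_mid in the frame of slot2 between -0.006 and 0.006 m and y of rack0_mid in the frame of slot2 between -0.006 and 0.006 m and z of rack0_mid in the frame of slot2 between 0.018 and 0.026 m and angle between the x axis of rack0_mid and the x axis of slot2, either way round below 0.08 rad and angle between rack0_mid's own z axis and vertical below 0.06 rad and value of joint catch2 below 0.003 m)) and ((x of rack1_mid in the frame of slot0 between -0.006 and 0.006 m and y of rack1_mid in the frame of slot0 between -0.006 and 0.006 m and z of rack1_mid in the frame of slot0 between 0.018 and 0.026 m and angle between the x axis of rack1_mid and the x axis of slot0, either way round below 0.08 rad and angle between rack1_mid's own z axis and vertical below 0.06 rad and value of joint catch0 below 0.003 m) or (x of rack1_mid in the frame of slot1 between -0.006 and 0.006 m and y of rack1_mid in the frame of slot1 between -0.006 and 0.006 m and z of rack1_mid in the frame of slot1 between 0.018 and 0.026 m and angle between the x axis of rack1_mid and the x axis of slot1, either way round below 0.08 rad and angle between rack1_mid's own z axis and vertical below 0.06 rad and value of joint catch1 below 0.003 m) or (x of rack1_mid in the frame of slot2 between -0.006 and 0.006 m and y of rack1_mid in the frame of slot2 between -0.006 and 0.006 m and z of rack1_mid in the frame of slot2 between 0.018 and 0.026 m and angle between the x axis of rack1_mid and the x axis of slot2, either way round below 0.08 rad and angle between rack1_mid's own z axis and vertical below 0.06 rad and value of joint catch2 below 0.003 m)) and ((x of rack2_mid in the frame of slot0 between -0.006 and 0.006 m and y of rack2_mid in the frame of slot0 between -0.006 and 0.006 m and z of rack2_mid in the frame of slot0 between 0.018 and 0.026 m and angle between the x axis of rack2_mid and the x axis of slot0, either way round below 0.08 rad and angle between rack2_mid's own z axis and vertical below 0.06 rad and value of joint catch0 below 0.003 m) or (x of rack2_mid in the frame of slot1 between -0.006 and 0.006 m and y of rack2_mid in the frame of slot1 between -0.006 and 0.006 m and z of rack2_mid in the frame of slot1 between 0.018 and 0.026 m and angle between the x axis of rack2_mid and the x axis of slot1, either way round below 0.08 rad and angle between rack2_mid's own z axis and vertical below 0.06 rad and value of joint catch1 below 0.003 m) or (x of rack2_mid in the frame of slot2 between -0.006 and 0.006 m and y of rack2_mid in the frame of slot2 between -0.006 and 0.006 m and z of rack2_mid in the frame of slot2 between 0.018 and 0.026 m and angle between the x axis of rack2_mid and the x axis of slot2, either way round below 0.08 rad and angle between rack2_mid's own z axis and vertical below 0.06 rad and value of joint catch2 below 0.003 m)) and ((x of bottle0_mid in the frame of trough0 between -0.007 and 0.007 m and y of bottle0_mid in the frame of trough0 between -0.012 and 0.012 m and z of bottle0_mid in the frame of trough0 between -0.006 and 0.006 m and angle between the z axis of bottle0_mid and the y axis of trough0, either way round below 0.12 rad) or (x of bottle0_mid in the frame of trough1 between -0.007 and 0.007 m and y of bottle0_mid in the frame of trough1 between -0.012 and 0.012 m and z of bottle0_mid in the frame of trough1 between -0.006 and 0.006 m and angle between the z axis of bottle0_mid and the y axis of trough1, either way round below 0.12 rad)) and ((x of bottle1_mid in the frame of trough0 between -0.007 and 0.007 m and y of bottle1_mid in the frame of trough0 between -0.012 and 0.012 m and z of bottle1_mid in the frame of trough0 between -0.006 and 0.006 m and angle between the z axis of bottle1_mid and the y axis of trough0, either way round below 0.12 rad) or (x of bottle1_mid in the frame of trough1 between -0.007 and 0.007 m and y of bottle1_mid in the frame of trough1 between -0.012 and 0.012 m and z of bottle1_mid in the frame of trough1 between -0.006 and 0.006 m and angle between the z axis of bottle1_mid and the y axis of trough1, either way round below 0.12 rad)) and value of joint timer between 1.4 and 1.74 rad and value of joint speed between 0.88 and 1.22 rad)).
It fails at once if a bottle is banged down on the shaker (over 80 N) (contact force between any of bottle0, bottle1 and shaker above 80 N).
It fails at once if a bystander is pushed more than 30 mm (distance of any of mortar, soil_tray, jar from where it was at the start of the episode above 0.03 m).
Of rack0, rack1, rack2 only 2 to 3 are there at a start; the rules pass over those that are not, and their reading is None.
At some moment in a run one of bottle0, bottle1 may be knocked a few centimetres aside while the robot is not near it.
It also fails if it takes over 208 s, if anything falls off the work surface, if the arm or the gripper's body presses on something with over 40 N, if the wrist force passes 120 N, or if a joint passes its speed limit or range.

### The arm

A 7-joint arm with a two-finger parallel gripper is mounted at the origin on the work surface. World frame = base frame: x ahead of the robot, y to its left, z up, the work surface at z = 0. Lengths are in m, angles in degrees, forces in N, time in s.
With the tool pointing down it reaches from about 0.425 to 0.875 m from the base axis. Payload 4.7 kg.
Tool frame: the origin (TCP) lies at the very end of the fingers, on their centre line; the grasp point (between the pads) lies 19 mm behind it; z points along the fingers, y is the line along which they close (so a half turn about z gives the same grasp; the last joint's range is limited). The gripper opens to 87 mm and grips with 3 to 60 N. Pads are 19 mm wide; open, the fingers measure 117 mm over their backs; the gripper's body (75 mm by 190 mm) begins 51 mm behind the grasp point.
Start: joints at [66.182, 18.392, -4.016, 83.108, 1.295, 78.541, -3.26], TCP at [0.271, -0.591, 0.223] pointing down, gripper open.
Joint ranges: [-163.93, 163.93], [-17.29, 119.83], [-79.2, 71.16], [3.27, 140.29], [-89.18, 269.18], [5.43, 117.66], [-154.24, 154.24]. Speed limits (degrees/s): [147.25, 147.25, 180, 180, 180, 180, 180].

### API

Orientations are given as [roll, pitch, yaw] about the fixed x, y, z axes, in that order (R = Rz(yaw) Ry(pitch) Rx(roll)).
In Python, from cell import get_obs, eyes, env gives the robot as it stands.
- The arm moves only by the tool servo_tool, never from a script. Its argument "series" is a list that holds one entry, the list of rows, each a list of 7 numbers: the shift along the tool's x, y, z in units of 300 mm (1.0 is 300 mm), then the turn, a rotation vector about the tool's x, y, z in units of pi rad (1.0 is pi rad), then the opening, from 0 (shut) to 1 (fully open). In form: [[[tx, ty, tz, wx, wy, wz, gripper], ...]]. A call has 1 to 12 rows; each row is the pose to reach, as a shift and turn from the pose commanded when the call began, along the tool's axes at that moment, turning the shorter way round; what a row does not reach only later rows make up. A row lasts 1/12 s, in which the tool goes at most 41.7 mm and 7.16 degrees, less where a joint would pass 70% of its speed; a pose out of reach is approached as far as the arm can. A call with a number of a shift or a turn outside -1 to 1 is refused whole. A call with a gripper value outside its range is refused whole. The fingers move at their own pace and stop on an object; "grip_force" is the grip in N (left out, the last holds). Time passes only in rows, so rows that repeat a pose let the fingers close. It gives the time, the measured TCP pose, the force, the opening and the grip force at its end, in the units of the state.
- get_obs(): the state, without advancing time (a new reading comes with each control period).
- eyes.read_camera(name): name is "scene" or "top" or "wrist"; returns a dict with "frame" (400x640x3 uint8, red, green, blue), "depth" (400x640 float32, m along the optical axis (not along the pixel's ray), 0 where there is no reading), "fx", "fy", "cx", "cy" (pixels), "distortion" ([k1, k2, p1, p2, k3] as OpenCV has them; the pictures are not rectified), "origin" and "rotation" of the camera in the world; the wrist camera has in their place "mount" (4x4, takes a point from camera to tool coordinates, whose origin is the TCP and whose axes are the flange's). Camera axes: x right, y down, z forward; pixel columns grow to the right and rows downward; lengths in m; the calibration is good to about 2 mm. A picture is of the moment at which its call begins: read the wrist's pose just before it.
- env.sign_off(): hands the job in; it is judged then, once.
The state is a dict: "time_s": time; "qpos": joint angles; "joint_velocities": joint speeds; "effort": joint torques, N m; "tool_pos": TCP position; "tool_rot": TCP orientation; "force": force on the tool from outside, world axes, zero at the start; "wrist_torque": the same for the moment, N m; "grip_width": finger opening in m; "grasp_force": force on a finger pad.
Only numpy, scipy, OpenCV 4.12 (cv2) and the standard library are available. Lean on these libraries where they do the work, as an engineer would, in place of code of your own. Each camera call takes 0.05 s, during which the arm holds its last target. There are 200 camera calls.

## Working session

There is one attempt and no reset: what is moved stays moved. The work goes in short steps, Python scripts to look and compute and a tool call to move; the robot and the scene stay as the last step left them, time stands still between calls to the robot, and variables do not carry over. Pictures are saved under pics/ and viewed, at most 17 in all, crops included, and the job is handed in when it is done.

Besides the shell and the picture viewer there is one more tool, called after "Call:" as name(argument=value, ...), one argument or row to a line, values as JSON. servo_tool: Moves the arm, as the interface text tells. Shifts and turns lie within -1 to 1; 1 stands for 300 mm of shift or pi rad of turn. Its arguments: {"type":"object","properties":{"series":{"type":"array"},"grip_force":{"type":"number"}},"required":["series"]}

```bash
ls; mkdir -p pics; cat > h.py <<'E'
import numpy as np, cv2
from scipy.spatial.transform import Rotation as R
from cell import get_obs, eyes, env
def cam(name):
    o=get_obs(); c=eyes.read_camera(name)
    if name=='wrist':
        T=np.eye(4);T[:3,:3]=R.from_euler('xyz',o['tool_rot'],degrees=True).as_matrix();T[:3,3]=o['tool_pos']
        M=T@np.array(c['mount']);c['rotation']=M[:3,:3];c['origin']=M[:3,3]
    c['K']=np.array([[c['fx'],0,c['cx']],[0,c['fy'],c['cy']],[0,0,1]]);c['rotation']=np.array(c['rotation']);c['origin']=np.array(c['origin']);c['D']=np.array(c['distortion'],float)
    return c
def world(c):  # HxWx3 world points from depth
    h,w=c['depth'].shape
    uv=np.stack(np.meshgrid(np.arange(w),np.arange(h)),-1).reshape(-1,1,2).astype(float)
    n=cv2.undistortPoints(uv,c['K'],c['D']).reshape(h,w,2)
    P=np.dstack([n,np.ones((h,w))])*c['depth'][...,None]
    return P@c['rotation'].T+c['origin']
def atz(c,u,v,z):
    n=cv2.undistortPoints(np.array([[[u,v]]],float),c['K'],c['D']).ravel()
    d=c['rotation']@np.array([*n,1]);s=(z-c['origin'][2])/d[2];return c['origin']+s*d
def save(c,name,crop=None,k=1):
    f=c['frame']
    if crop: f=f[crop[1]:crop[3],crop[0]:crop[2]]
    cv2.imwrite('pics/'+name,cv2.resize(f[...,::-1],None,fx=k,fy=k,interpolation=cv2.INTER_CUBIC))
E
python3 - <<'E'
from h import *
import pickle
for n in('top','scene'):
    c=cam(n);save(c,n+'0.png',k=1.25);pickle.dump(c,open(n+'.pkl','wb'))
    print(n,c['origin'],c['rotation'].round(3).tolist(),c['fx'],c['D'])
print(get_obs())
E
```

```text
pics
top [ 0.49724957 -0.05390817  1.4996429 ] [-176.646, 0.74, -89.309] 412.14665130165787 [-0.06088908  0.          0.          0.          0.        ]
scene [ 0.87248008 -0.51801918  0.94358913] [-146.716, -0.782, 31.434] 363.6209904547595 [-0.06694512  0.          0.          0.          0.        ]
{'time_s': 0.1, 'qpos': array([66.18208187, 18.43384028, -4.01659345, 83.16636033,  1.29597857,
       78.54185005, -3.26044987]), 'joint_velocities': array([-0.11803988, -0.09908924,  0.02365259, -0.06621214,  0.04055621,
       -0.09510658,  0.03611462]), 'effort': array([ 3.78900904e-05, -4.92572272e+01, -4.05554362e-01, -3.13398278e+01,
       -6.41616527e-02,  3.94417474e-02,  1.17800323e-04]), 'tool_pos': array([ 0.27060481, -0.59045591,  0.22159566]), 'tool_rot': array([-1.79903240e+02,  6.07267658e-03,  2.46282365e+01]), 'force': array([ 0.53684499, -0.1224253 , -0.01452543]), 'wrist_torque': array([-0.00456703, -0.01309292, -0.04050792]), 'grasp_force': 0.0, 'grip_width': 0.08695388291489374}
```

```bash
python3 - <<'E'
s=open('h.py').read()
s=s.replace("c['rotation']=np.array(c['rotation']);","c['rotation']=np.array(c['rotation']) if np.size(c['rotation'])==9 else R.from_euler('xyz',c['rotation'],degrees=True).as_matrix();")
open('h.py','w').write(s)
E
```

```text
(no output)
```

View pics/top0.png

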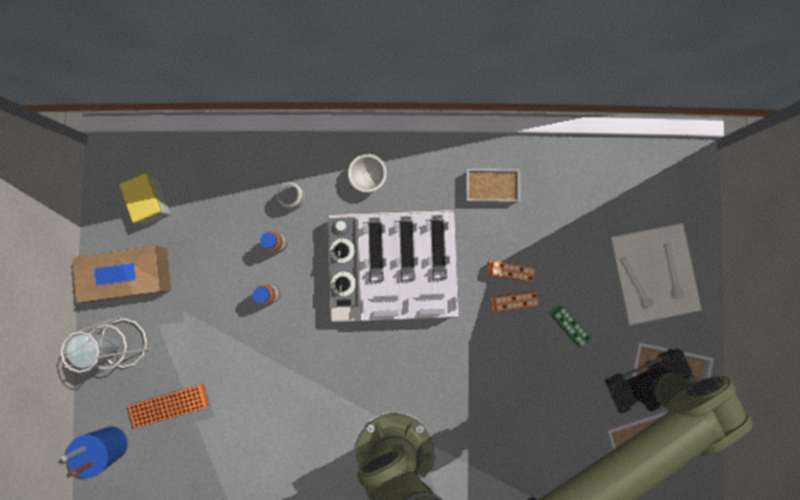

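View pics/scene0.png

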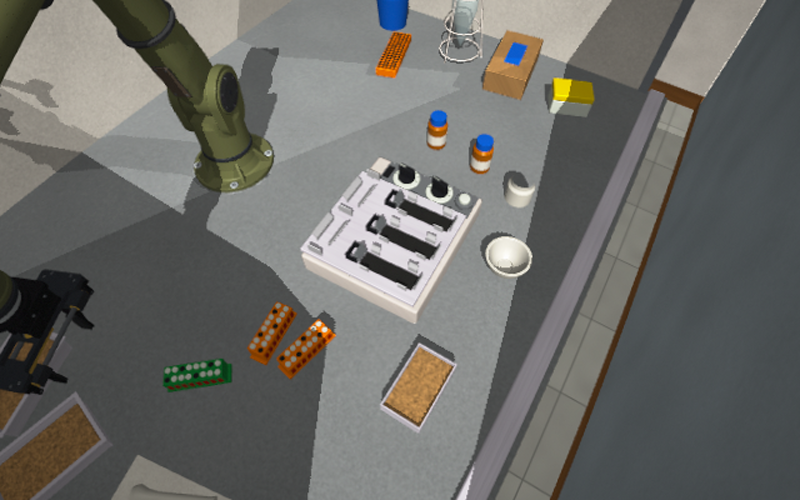

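Top view (800 px): orange racks at (512,270) and (514,301), green look-alike at (570,326), orange tip box at (168,405, wrong size); amber bottles at (272,242) and (265,294); shaker at (393,267), with dials at (342,250) and (342,285) and start at (340,225). The mortar is at (367,173), the jar at (290,195) and the soil tray at (493,186). The area under the arm (650,380) is hidden for now.

```bash
python3 - <<'E'
from h import *
for n in('top','scene'):
    c=cam(n);P=world(c);f=c['frame'];hsv=cv2.cvtColor(f,cv2.COLOR_RGB2HSV)
    H,S,V=cv2.split(hsv)
    reg=(P[...,0]>0.3)&(P[...,0]<0.95)&(abs(P[...,1])<0.75)&(c['depth']>0)
    print(n,'tabletop z',np.median(P[...,2][reg]))
    for nm,m in dict(orange=(H<16)&(S>120),blue=(H>100)&(H<130)&(S>120),green=(H>45)&(H<90)&(S>90)).items():
        k,l,st,ce=cv2.connectedComponentsWithStats(((m&reg)*255).astype(np.uint8))
        for i in range(1,k):
            if st[i,4]<25: continue
            q=P[l==i];zt=np.percentile(q[:,2],90);t=q[q[:,2]>zt-0.01]
            r=cv2.minAreaRect((t[:,:2]*1000).astype(np.float32))
            print(nm,st[i].tolist(),'ztop %.3f'%zt,'rect mm',np.round(r[0]),np.round(r[1]),round(r[2],1))
    m=reg&(P[...,2]>0.09)&(P[...,2]<0.11)&(abs(P[...,1])<0.3)
    k,l,st,ce=cv2.connectedComponentsWithStats((m*255).astype(np.uint8));i=1+st[1:,4].argmax()
    q=P[l==i];r=cv2.minAreaRect((q[:,:2]*1000).astype(np.float32));print('tray',np.median(q[:,2]),r)
    u=cv2.undistort(f,c['K'],c['D'])
c=cam('top');save(c,'top_crop.png',(255,160,375,265),6.5)
E
```

```text
top tabletop z 0.0014738883306928408
orange [216, 186, 9, 15, 39] ztop 0.081 rect mm [593. 337.] [21. 51.] 75.7
orange [390, 209, 37, 17, 231] ztop 0.049 rect mm [ 522. -326.] [116.  39.] 80.1
orange [211, 228, 9, 15, 42] ztop 0.080 rect mm [450. 355.] [49. 23.] 7.6
orange [393, 233, 37, 16, 247] ztop 0.049 rect mm [ 438. -336.] [ 40. 117.] 8.7
blue [208, 186, 13, 12, 124] ztop 0.109 rect mm [599. 353.] [41. 39.] 85.8
blue [202, 230, 13, 12, 129] ztop 0.110 rect mm [448. 369.] [38. 44.] 1.1
green [440, 244, 15, 22, 89] ztop 0.047 rect mm [ 386. -473.] [63. 32.] 40.1
green [456, 264, 9, 8, 29] ztop 0.048 rect mm [ 345. -504.] [20. 24.] 42.4
tray 0.10008200302068138 ((533.37646484375, -29.975814819335938), (286.0798645019531, 264.8421936035156), 2.8108134269714355)
scene tabletop z -8.267720722093808e-05
orange [342, 97, 11, 13, 40] ztop 0.078 rect mm [437. 350.] [ 9. 35.] 52.6
orange [342, 114, 14, 6, 25] ztop 0.012 rect mm [461. 351.] [48. 19.] 27.9
orange [378, 115, 8, 14, 54] ztop 0.078 rect mm [585. 337.] [12. 34.] 50.9
orange [389, 118, 6, 11, 25] ztop 0.080 rect mm [624. 349.] [34.  8.] 81.1
orange [198, 241, 40, 51, 775] ztop 0.045 rect mm [ 441. -338.] [ 43. 119.] 9.9
orange [221, 255, 48, 49, 772] ztop 0.045 rect mm [ 525. -329.] [120.  41.] 79.8
blue [344, 88, 14, 13, 145] ztop 0.106 rect mm [450. 366.] [41. 47.] 29.0
blue [381, 107, 14, 14, 157] ztop 0.106 rect mm [601. 349.] [43. 44.] 24.5
green [130, 287, 55, 27, 655] ztop 0.045 rect mm [ 371. -496.] [120.  41.] 40.8
tray 0.09938488278677732 ((534.5365600585938, -31.917282104492188), (286.4893798828125, 266.2956848144531), 2.9408669471740723)
```

View pics/top_crop.png

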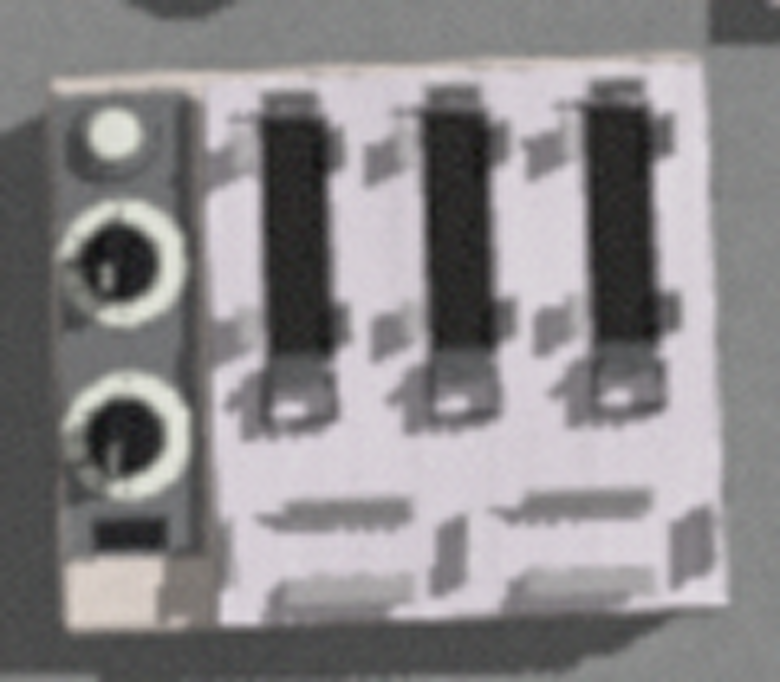

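Candidates for a rack: orange (512,270) and (514,301) fit 120x40x45 mm. The green one (570,326) is the excluded look-alike and the orange box (168,405) is the wrong size. The crop shows the start button (115,135), timer (122,262), speed (125,435), three slots with catches at the bottom, and troughs at (350,550) and (590,535).

```bash
cat >> h.py <<'E'
def plan(pos,yaw,tilt=0,c=None):
    """units for a target; tilt deg about the tool y (closing) axis after yaw; c = commanded [pos,rot] else measured"""
    o=get_obs();p,r=(o['tool_pos'],R.from_euler('xyz',o['tool_rot'],degrees=True)) 
    t=R.from_euler('z',yaw,degrees=True)*R.from_euler('x',180,degrees=True)*R.from_euler('y',tilt,degrees=True)
    d=r.inv().apply(np.array(pos)-p)/0.3; w=(r.inv()*t).as_rotvec()/np.pi
    print('plan',pos,yaw,tilt,np.round(d,4).tolist(),np.round(w,4).tolist(),'rows>=',round(max(np.linalg.norm(d)*300/41.7,np.linalg.norm(w)*180/7.16),1))
E
python3 - <<'E'
from h import *
c=cam('wrist');print(c['mount'],c['fx'])
plan([0.47,-0.33,0.32],80)
plan([0.47,-0.33,0.32],60)
E
```

```text
[[-1.76880394e-03 -9.61832082e-01 -2.73634641e-01  7.57255618e-02]
 [ 9.99997641e-01 -1.35638234e-03 -1.69637775e-03  2.97229709e-04]
 [ 1.26047735e-03 -2.73636996e-01  9.61832213e-01 -1.61408234e-01]
 [ 0.00000000e+00  0.00000000e+00  0.00000000e+00  1.00000000e+00]] 310.8090673845639
plan [0.47, -0.33, 0.32] 80 0 [0.966, -0.5136, -0.3258] [-0.0002, -0.0001, -0.3077] rows>= 8.2
plan [0.47, -0.33, 0.32] 60 0 [0.966, -0.5136, -0.3258] [-0.0002, -0.0, -0.1965] rows>= 8.2
```

Call:
servo_tool(
  series=[
    [[0.966,-0.514,-0.326,0,0,-0.308,1],[0.966,-0.514,-0.326,0,0,-0.308,1],[0.966,-0.514,-0.326,0,0,-0.308,1],[0.966,-0.514,-0.326,0,0,-0.308,1],[0.966,-0.514,-0.326,0,0,-0.308,1],[0.966,-0.514,-0.326,0,0,-0.308,1],[0.966,-0.514,-0.326,0,0,-0.308,1],[0.966,-0.514,-0.326,0,0,-0.308,1],[0.966,-0.514,-0.326,0,0,-0.308,1],[0.966,-0.514,-0.326,0,0,-0.308,1],[0.966,-0.514,-0.326,0,0,-0.308,1],[0.966,-0.514,-0.326,0,0,-0.308,1]],
  ],
)

```text
time_s: 1.3
tool_pos: [0.4686, -0.3317, 0.3197]
tool_rot: [-179.9, 0.0, 79.9]
force: [0.4, -0.4, -0.5]
grip_width: 0.0867
grasp_force: 0.0
```

```bash
python3 - <<'E'
from h import *
o=get_obs();print(o['tool_pos'],o['tool_rot'],o['qpos'].round(1))
c=cam('wrist');save(c,'w1.png',k=1.25)
P=world(c);H,S,V=cv2.split(cv2.cvtColor(c['frame'],cv2.COLOR_RGB2HSV))
z=P[...,2]
m=((H<16)&(S>120)&(z>0.035)&(z<0.06)).astype(np.uint8)*255
m=cv2.morphologyEx(m,cv2.MORPH_CLOSE,np.ones((13,13)))
k,l,st,ce=cv2.connectedComponentsWithStats(m)
for i in range(1,k):
    if st[i,4]<300: continue
    q=P[(l==i)&(z>0.038)];r=cv2.minAreaRect((q[:,:2]*1000).astype(np.float32))
    print(st[i],np.median(q[:,2]),r)
t=cam('top');save(t,'top_b.png',(440,230,640,390),4)
E
```

```text
[ 0.46860389 -0.33170064  0.31967591] [-1.79916854e+02  4.08215811e-02  7.98841866e+01] [ 51.    8.6 -20.8  84.6   3.1  87.5  20.1]
[ 340  112   30   85 2352] 0.04453493435530945 ((513.7259521484375, -324.3058166503906), (130.9700164794922, 64.8570556640625), 88.45169067382812)
[ 271  128   53   86 2337] 0.044666846526444925 ((439.9752197265625, -326.3601989746094), (146.63914489746094, 68.10474395751953), 82.69098663330078)
```

View pics/w1.png

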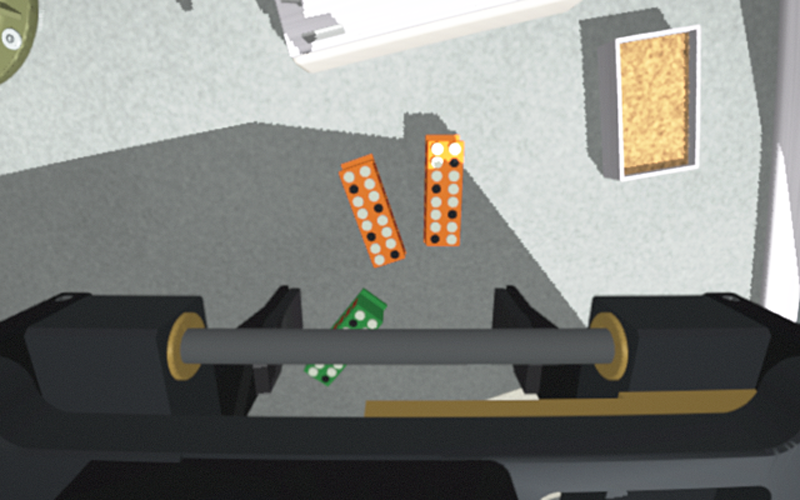

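View pics/top_b.png

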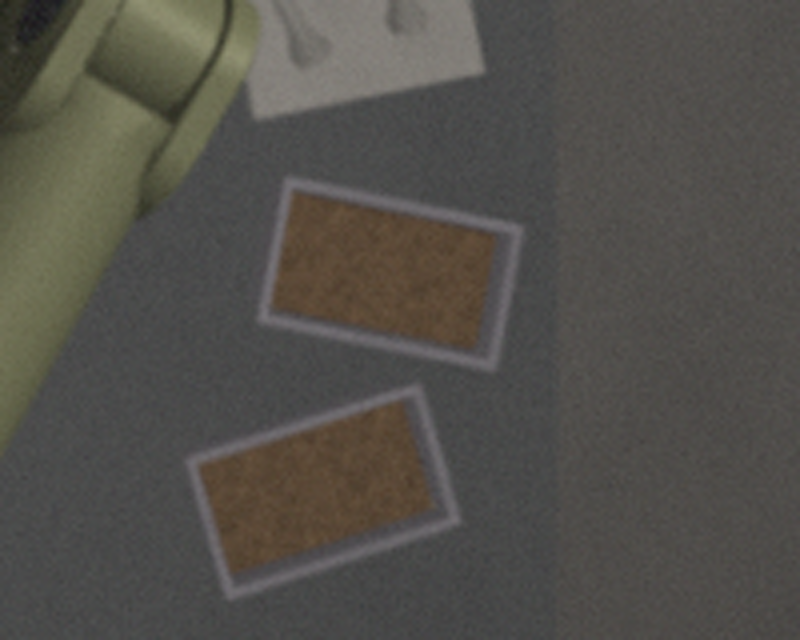

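No third rack in view; the area the arm had hidden holds only two soil trays. In the wrist picture the racks are at (372,212) and (445,190) and the green one is at (348,335). Next I view the shaker.

```bash
cat >> h.py <<'E'
def racks(c):
    P=world(c);f=c['frame'];H,S,V=cv2.split(cv2.cvtColor(f,cv2.COLOR_RGB2HSV));z=P[...,2]
    m=((H<16)&(S>120)&(z>0.01)&(z<0.06)).astype(np.uint8)*255
    m=cv2.morphologyEx(m,cv2.MORPH_CLOSE,np.ones((9,9)))
    k,l,st,ce=cv2.connectedComponentsWithStats(m)
    for i in range(1,k):
        if st[i,4]<800: continue
        mm=cv2.erode((l==i).astype(np.uint8),np.ones((3,3)))>0
        q=P[mm&(z>0.040)&(z<0.052)]
        for _ in range(4):
            c0=(np.percentile(q[:,:2],3,0)+np.percentile(q[:,:2],97,0))/2
            w,v=np.linalg.eigh(np.cov(q[:,:2].T));a=v[:,1];s=(q[:,:2]-q[:,:2].mean(0))@v
            q=q[(abs(s[:,0])<0.024)&(abs(s[:,1])<0.066)]
        s=(q[:,:2])@v;mid=(np.percentile(s,1,0)+np.percentile(s,99,0))/2
        print('rack',st[i].tolist(),'z %.4f'%np.median(q[:,2]),'mean',q[:,:2].mean(0).round(4),'mid',(v@mid).round(4),'ext',(np.percentile(s,99,0)-np.percentile(s,1,0)).round(4),'axis deg',round(np.degrees(np.arctan2(a[1],a[0]))%180,1))
E
python3 - <<'E'
from h import *
c=cam('wrist');racks(c)
c=cam('scene');racks(c)
plan([0.5,-0.16,0.36],90)
E
```

```text
rack [339, 112, 32, 85, 2211] z 0.0445 mean [ 0.52   -0.3346] mid [ 0.5213 -0.3302] ext [0.0387 0.1106] axis deg 82.4
rack [271, 127, 53, 87, 2449] z 0.0448 mean [ 0.4393 -0.3354] mid [ 0.4393 -0.3373] ext [0.0372 0.1141] axis deg 98.4
rack [198, 241, 69, 59, 1916] z 0.0440 mean [ 0.4903 -0.3379] mid [ 0.4883 -0.338 ] ext [0.0454 0.1254] axis deg 15.1
plan [0.5, -0.16, 0.36] 90 0 [0.5805, 0.0018, -0.1341] [-0.0003, -0.0001, -0.0561] rows>= 4.3
```

Call:
servo_tool(
  series=[
    [[0.58,0,-0.134,0,0,-0.056,1],[0.58,0,-0.134,0,0,-0.056,1],[0.58,0,-0.134,0,0,-0.056,1],[0.58,0,-0.134,0,0,-0.056,1],[0.58,0,-0.134,0,0,-0.056,1],[0.58,0,-0.134,0,0,-0.056,1],[0.58,0,-0.134,0,0,-0.056,1]],
  ],
)

```text
time_s: 2.08
tool_pos: [0.4999, -0.159, 0.3607]
tool_rot: [180.0, 0.1, 90.2]
force: [-0.7, -0.3, 0.2]
grip_width: 0.087
grasp_force: 0.0
```

```bash
python3 - <<'E'
from h import *
import pickle
o=get_obs();print(o['tool_pos'],o['tool_rot'],o['qpos'].round(1))
c=cam('wrist');save(c,'w2.png',k=1.25);pickle.dump(c,open('w2.pkl','wb'))
P=world(c);z=P[...,2]
q=P[(z>0.09)&(z<0.11)];r=cv2.minAreaRect((q[:,:2]*1000).astype(np.float32));print('tray z',np.median(q[:,2]),r)
E
```

```text
[ 0.49992077 -0.15900423  0.3606784 ] [1.79990690e+02 7.10569839e-02 9.01646183e+01] [ 42.7   2.5 -28.9  86.4   1.3  91.4  14. ]
tray z 0.09931567169273742 ((535.16650390625, -56.12843322753906), (286.5412292480469, 216.058349609375), 2.4648523330688477)
```

View pics/w2.png

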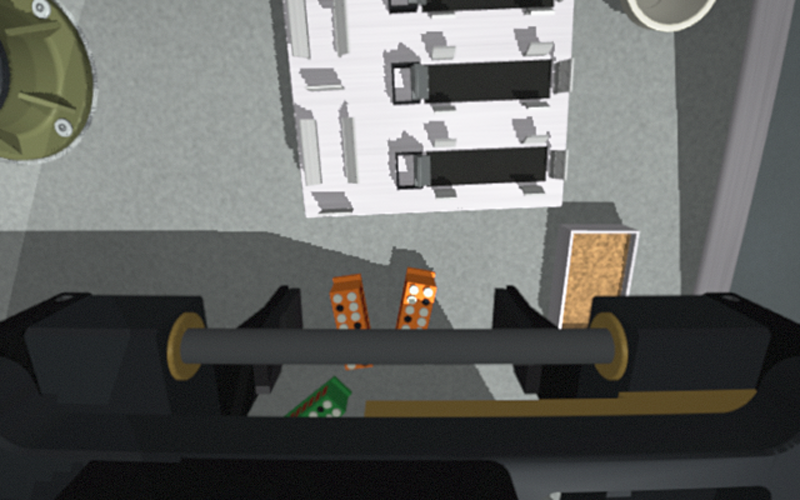

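The wrist view shows slot plates at (490,80) and (490,168), catches at (405,168) and (405,82), and trough plates at (310,145) and (347,145). I move along +y to see the rest.

Call:
servo_tool(
  series=[
    [[0.37,0,0,0,0,0,1],[0.37,0,0,0,0,0,1],[0.37,0,0,0,0,0,1],[0.37,0,0,0,0,0,1],[0.37,0,0,0,0,0,1]],
  ],
)

```text
time_s: 2.55
tool_pos: [0.4996, -0.0482, 0.3602]
tool_rot: [-180.0, 0.0, 90.2]
force: [-0.7, -0.8, 0.7]
grip_width: 0.0868
grasp_force: 0.0
```

```bash
cat > sl.py <<'E'
from h import *
import pickle
def dark(c):
    P=world(c);z=P[...,2];V=cv2.cvtColor(c['frame'],cv2.COLOR_RGB2HSV)[...,2]
    m=((V<70)&(z>0.092)&(z<0.112)&(P[...,1]<0.12)&(P[...,0]>0.4)).astype(np.uint8)*255
    m=cv2.morphologyEx(m,cv2.MORPH_OPEN,np.ones((5,5)))
    k,l,st,ce=cv2.connectedComponentsWithStats(m)
    for i in range(1,k):
        if st[i,4]<600: continue
        q=np.array([atz(c,u,v,0.1)[:2] for v,u in np.argwhere(l==i)[::3]])
        r=cv2.minAreaRect((q*1000).astype(np.float32))
        print('dark',st[i].tolist(),np.median(P[l==i][:,2]).round(4),np.round(r[0],1),np.round(r[1],1),round(r[2],2))
E
python3 - <<'E'
from sl import *
dark(pickle.load(open('w2.pkl','rb')))
o=get_obs();print(o['tool_pos'],o['tool_rot'],o['qpos'].round(1))
c=cam('wrist');save(c,'w3.png',k=1.25);pickle.dump(c,open('w3.pkl','wb'))
dark(c)
P=world(c);z=P[...,2]
for nm,(a,b) in dict(ball=(0.09,0.115),top=(0.115,0.2)).items():
    m=((z>a)&(z<b)&(P[...,1]>0.02)&(P[...,1]<.2)).astype(np.uint8)*255
    k,l,st,ce=cv2.connectedComponentsWithStats(m)
    for i in range(1,k):
        if st[i,4]>80: q=P[l==i];print(nm,st[i].tolist(),np.median(q,0).round(4),np.percentile(q[:,2],95).round(4))
E
```

```text
dark [338, 0, 104, 9, 732] 0.0997 [587.8  41. ] [125.7   8.9] 0.61
dark [343, 49, 98, 33, 2865] 0.0997 [593.8 -28.8] [123.6  35.4] 2.62
dark [344, 118, 93, 31, 2408] 0.0995 [ 597.5 -114. ] [123.3  35.3] 2.76
[ 0.49959341 -0.04816726  0.36019793] [-1.79968330e+02  4.10875071e-02  9.01534313e+01] [ 37.3  -0.4 -34.3  89.   -0.2  91.3   3.1]
dark [339, 71, 97, 32, 2710] 0.0997 [589.4  56.1] [124.2  35.3] 2.66
dark [341, 138, 92, 30, 2323] 0.0996 [593.4 -29.1] [124.3  35.6] 2.6
dark [340, 199, 90, 27, 2010] 0.0995 [ 595.4 -113.8] [126.2  35.4] 2.71
ball [361, 0, 36, 18, 261] [0.5721 0.1438 0.1029] 0.1144
ball [421, 0, 23, 18, 344] [0.6402 0.1498 0.0964] 0.0981
ball [286, 10, 36, 9, 211] [0.4842 0.1397 0.1031] 0.1136
ball [228, 45, 225, 71, 12735] [0.5409 0.0626 0.0994] 0.105
top [285, 0, 37, 12, 404] [0.4829 0.1445 0.1187] 0.1202
top [364, 0, 37, 11, 279] [0.5791 0.147  0.1182] 0.1197
top [239, 55, 30, 5, 115] [0.4228 0.0876 0.1227] 0.1243
top [417, 57, 21, 8, 125] [0.6329 0.085  0.1205] 0.1232
top [342, 60, 19, 9, 135] [0.54   0.0808 0.1201] 0.1232
top [443, 70, 11, 26, 217] [0.6599 0.0591 0.121 ] 0.125
top [310, 72, 29, 33, 506] [0.5134 0.0529 0.1192] 0.1331
top [272, 83, 9, 33, 213] [0.4489 0.0396 0.1191] 0.1215
top [234, 85, 11, 31, 232] [0.4015 0.0386 0.119 ] 0.1217
top [415, 104, 20, 7, 109] [0.6336 0.0306 0.1208] 0.123
top [343, 107, 19, 6, 103] [0.5431 0.0265 0.1208] 0.1232
```

View pics/w3.png

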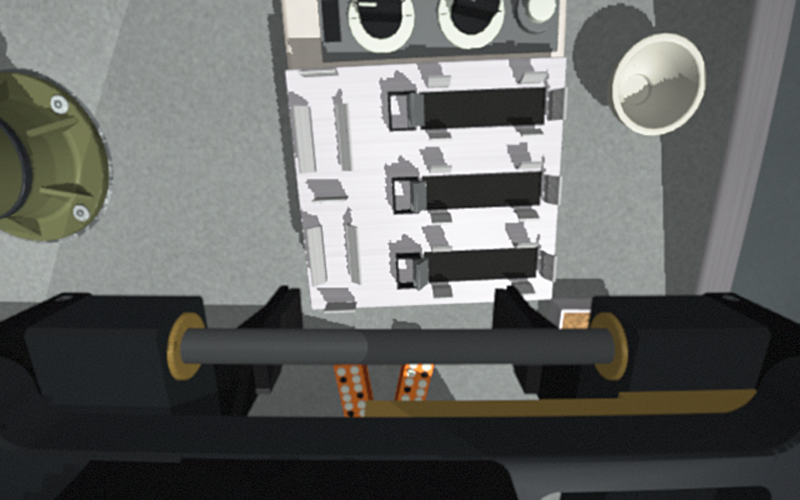

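Wrist view: slots at (485,107), (480,190) and (480,263), trough side plates (303,138)/(343,130) and (315,255)/(352,250), end plates (325,188) and (335,298), dials (380,15) and (472,12), button (540,8), mortar (658,82). Slot spacing, yaw and height are consistent. I shift further for the dials and bottles.

Call:
servo_tool(
  series=[
    [[0.4,0,0,0,0,0,1],[0.4,0,0,0,0,0,1],[0.4,0,0,0,0,0,1],[0.4,0,0,0,0,0,1],[0.4,0,0,0,0,0,1]],
  ],
)

```text
time_s: 3.02
tool_pos: [0.4997, 0.072, 0.3602]
tool_rot: [-180.0, 0.0, 90.2]
force: [-0.0, -1.0, 0.5]
grip_width: 0.0867
grasp_force: 0.0
```

```bash
cat >> sl.py <<'E'
def up(c,box,a,b,mn=60):
    P=world(c);z=P[...,2];x0,x1,y0,y1=box
    m=((z>a)&(z<b)&(P[...,1]>y0)&(P[...,1]<y1)&(P[...,0]>x0)&(P[...,0]<x1)).astype(np.uint8)*255
    k,l,st,ce=cv2.connectedComponentsWithStats(m)
    for i in range(1,k):
        if st[i,4]>mn: q=P[l==i];r=cv2.minAreaRect((q[:,:2]*1000).astype(np.float32));print(a,st[i].tolist(),np.median(q,0).round(4),np.percentile(q[:,2],95).round(4),'lo',np.percentile(q[:,:2],2,0).round(4),'hi',np.percentile(q[:,:2],98,0).round(4),'rect',np.round(r[0],1),np.round(r[1],1),round(r[2],1))
E
python3 - <<'E'
from sl import *
for f in('w2','w3'): print(f);up(pickle.load(open(f+'.pkl','rb')),(.38,.475,-.2,.15),.115,.13,15)
c=cam('wrist');save(c,'w4.png',k=1.25);pickle.dump(c,open('w4.pkl','wb'))
print('w4',get_obs()['tool_pos'])
for a,b in((.112,.128),(.128,.136),(.136,.17)): up(c,(.35,.75,.1,.22),a,b)
up(c,(.35,.75,.25,.45),.095,.12);up(c,(.35,.75,.25,.45),.06,.08)
E
```

```text
w2
0.115 [229, 0, 13, 46, 373] [0.4029 0.0157 0.1189] 0.1219 lo [ 0.3982 -0.0085] hi [0.4078 0.039 ] rect [403.   15.8] [10.4 49.5] 2.1
0.115 [270, 0, 10, 43, 289] [0.4503 0.0176 0.1193] 0.122 lo [ 0.4454 -0.0054] hi [0.4543 0.0383] rect [449.5  16.9] [10.  45.7] 1.4
0.115 [244, 67, 30, 5, 104] [ 0.4287 -0.0369  0.123 ] 0.1244 lo [ 0.4125 -0.0387] hi [ 0.4458 -0.0346] rect [429.  -36.6] [34.8  3.2] 2.5
0.115 [277, 93, 11, 54, 341] [ 0.4555 -0.0967  0.1193] 0.1216 lo [ 0.4506 -0.1287] hi [ 0.4601 -0.065 ] rect [454.9 -96.8] [ 9.4 65.9] 2.6
0.115 [238, 96, 15, 53, 397] [ 0.4081 -0.098   0.1189] 0.1217 lo [ 0.403  -0.1309] hi [ 0.413  -0.0686] rect [408.5 -99.8] [10.3 64.9] 2.8
0.115 [254, 168, 28, 5, 93] [ 0.4357 -0.1601  0.1225] 0.1244 lo [ 0.4174 -0.1628] hi [ 0.4521 -0.1586] rect [ 434.8 -160.6] [35.6  3.5] 2.9
w3
0.115 [285, 0, 12, 11, 122] [0.4689 0.1444 0.1187] 0.1203 lo [0.4617 0.1397] hi [0.4747 0.1498] rect [468.2 144.7] [10.5 13.2] 88.7
0.115 [239, 55, 30, 5, 115] [0.4228 0.0876 0.1227] 0.1243 lo [0.4063 0.0861] hi [0.4399 0.0898] rect [423.  88.] [34.3  3.3] 2.2
0.115 [272, 
[... 549 characters left out ...]
, 13, 48, 331] [ 0.4081 -0.098   0.1188] 0.1214 lo [ 0.4032 -0.131 ] hi [ 0.4131 -0.0674] rect [408.4 -99.3] [10.3 66.2] 2.6
0.115 [258, 245, 27, 6, 105] [ 0.435  -0.1598  0.1218] 0.124 lo [ 0.4177 -0.1618] hi [ 0.4517 -0.158 ] rect [ 434.4 -160.3] [35.8  3.7] 2.8
w4 [0.499952   0.06994514 0.36006197]
0.112 [361, 98, 34, 18, 385] [0.5745 0.1507 0.1181] 0.1196 lo [0.5553 0.1422] hi [0.5944 0.1601] rect [575.  151.1] [14.1 41.8] 78.8
0.112 [288, 104, 33, 13, 375] [0.4829 0.1467 0.1184] 0.1197 lo [0.4629 0.1394] hi [0.503  0.1534] rect [482.9 146.6] [13.9 40.7] 87.4
0.06 [477, 0, 28, 10, 102] [0.7224 0.2821 0.065 ] 0.0706 lo [0.7127 0.2795] hi [0.7435 0.2893] rect [728.6 283.1] [ 6.9 36.6] 78.0
```

View pics/w4.png

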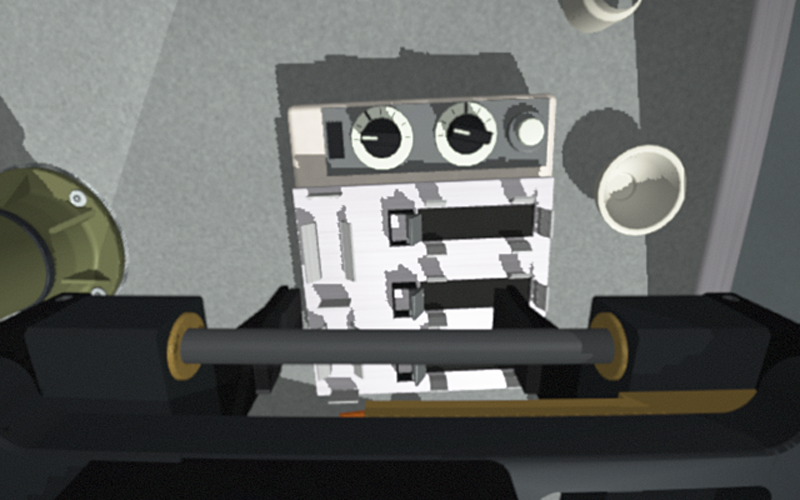

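Wrist view: speed dial at (381,137) with its pointer left, timer at (466,133) turned slightly clockwise, button at (530,130), jar (600,10). The bar tops measure z≈0.119, which puts the grip height at 0.112. Dials first.

```bash
python3 - <<'E'
from sl import *
c=pickle.load(open('w4.pkl','rb'))
up(c,(.62,.67,.12,.19),.10,.14,20)
plan([0.483,0.1467,0.19],177.4)
E
```

```text
plan [0.483, 0.1467, 0.19] 177.4 0 [0.2564, -0.0561, 0.5667] [-0.0004, 0.0001, -0.4856] rows>= 12.2
```

Call:
servo_tool(
  series=[
    [[0.256,-0.056,0.1,0,0,-0.485,0.4],[0.256,-0.056,0.3,0,0,-0.485,0.4],[0.256,-0.056,0.567,0,0,-0.485,0.4],[0.256,-0.056,0.567,0,0,-0.485,0.4],[0.256,-0.056,0.567,0,0,-0.485,0.4],[0.256,-0.056,0.567,0,0,-0.485,0.4],[0.256,-0.056,0.567,0,0,-0.485,0.4],[0.256,-0.056,0.567,0,0,-0.485,0.4],[0.256,-0.056,0.567,0,0,-0.485,0.4],[0.256,-0.056,0.567,0,0,-0.485,0.4],[0.256,-0.056,0.567,0,0,-0.485,0.4],[0.256,-0.056,0.567,0,0,-0.485,0.4]],
  ],
)

```text
time_s: 4.07
tool_pos: [0.4836, 0.1452, 0.1898]
tool_rot: [-179.9, -0.0, 176.1]
force: [-0.3, 0.8, 0.2]
grip_width: 0.0351
grasp_force: 0.0
```

Call:
servo_tool(
  series=[
    [[0,0,0,0,0,-0.002,0.4],[0,0,0,0,0,-0.002,0.4],[0,0,0,0,0,-0.002,0.4]],
  ],
)

```text
time_s: 4.32
tool_pos: [0.483, 0.1473, 0.1901]
tool_rot: [-180.0, -0.0, 176.1]
force: [-0.6, -0.5, 0.1]
grip_width: 0.0348
grasp_force: 0.0
```

```bash
python3 - <<'E'
from h import *
o=get_obs();print(o['tool_pos'],o['tool_rot'],o['qpos'].round(1),o['grip_width'])
plan([0.483,0.1467,0.099],177.4)
E
```

```text
[0.48297916 0.14731989 0.19013302] [-1.79980039e+02 -2.64682929e-02  1.76097412e+02] [ 27.9   5.  -49.7 104.5   4.   72.3  63.2] 0.0347851290035898
plan [0.483, 0.1467, 0.099] 177.4 0 [-0.0004, -0.002, 0.3038] [-0.0001, -0.0001, -0.0072] rows>= 2.2
```

Call:
servo_tool(
  series=[
    [[0,-0.002,0.12,0,0,-0.005,0.4],[0,-0.002,0.22,0,0,-0.005,0.4],[0,-0.002,0.303,0,0,-0.005,0.4],[0,-0.002,0.303,0,0,-0.005,0.4],[0,-0.002,0.303,0,0,-0.005,0],[0,-0.002,0.303,0,0,-0.005,0],[0,-0.002,0.303,0,0,-0.005,0],[0,-0.002,0.303,0,0,-0.005,0]],
  ],
  grip_force=10,
)

```text
time_s: 4.98
tool_pos: [0.4838, 0.1469, 0.1013]
tool_rot: [-179.8, 0.2, 177.3]
force: [-0.3, -9.1, 5.1]
grip_width: 0.0158
grasp_force: 4.3
```

Call:
servo_tool(
  series=[
    [[0,0,0,0,0,0.04,0],[0,0,0,0,0,0.08,0],[0,0,0,0,0,0.12,0],[0,0,0,0,0,0.16,0],[0,0,0,0,0,0.2,0],[0,0,0,0,0,0.24,0],[0,0,0,0,0,0.28,0],[0,0,0,0,0,0.304,0],[0,0,0,0,0,0.304,0],[0,0,0,0,0,0.304,0]],
  ],
)

```text
time_s: 5.82
tool_pos: [0.4832, 0.145, 0.1013]
tool_rot: [-179.9, 0.3, 122.5]
force: [-3.7, -7.7, 7.1]
grip_width: 0.014
grasp_force: 10.0
```

```bash
python3 - <<'E'
from h import *
o=get_obs();print(o['tool_pos'],o['tool_rot'],o['qpos'].round(1),o['grip_width'],o['grasp_force'])
E
```

```text
[0.4831566  0.14502438 0.10131037] [-179.86399729    0.30678289  122.47723657] [ 19.8   9.9 -42.7 110.6   8.   62.3   6.3] 0.01399244267366836 10.000317692756653
```

Call:
servo_tool(
  series=[
    [[0,0,0,0,0,0,0.4],[0,0,0,0,0,0,0.4],[0,0,0,0,0,0,0.4],[0,0,-0.13,0,0,0,0.4],[0,0,-0.3,0,0,0,0.4],[0,0,-0.3,0,0,0,0.4],[0,0,-0.3,0,0,0,0.4]],
  ],
)

```text
time_s: 6.4
tool_pos: [0.4851, 0.1501, 0.1937]
tool_rot: [179.6, 0.2, 122.7]
force: [0.5, -0.7, 0.4]
grip_width: 0.0345
grasp_force: 0.0
```

```bash
python3 - <<'E'
from h import *
o=get_obs();print(o['tool_pos'],o['tool_rot'],o['force'])
plan([0.575,0.1495,0.19],168.8)
E
```

```text
[0.48507482 0.15013774 0.19368308] [179.5649393    0.19119226 122.66219511] [ 0.49954728 -0.67565408  0.42699225]
plan [0.575, 0.1495, 0.19] 168.8 0 [-0.1635, 0.2511, 0.0147] [0.0019, 0.002, -0.2563] rows>= 6.4
```

Call:
servo_tool(
  series=[
    [[-0.163,0.251,0.015,0,0,-0.256,0.4],[-0.163,0.251,0.015,0,0,-0.256,0.4],[-0.163,0.251,0.015,0,0,-0.256,0.4],[-0.163,0.251,0.015,0,0,-0.256,0.4],[-0.163,0.251,0.015,0,0,-0.256,0.4],[-0.163,0.251,0.015,0,0,-0.256,0.4],[-0.163,0.251,0.015,0,0,-0.256,0.4],[-0.163,0.251,0.015,0,0,-0.256,0.4],[-0.163,0.251,0.015,0,0,-0.256,0.4],[-0.163,0.251,0.015,0,0,-0.256,0.4],[-0.163,0.251,0.015,0,0,-0.256,0.4]],
  ],
)

```text
time_s: 7.32
tool_pos: [0.572, 0.1481, 0.1847]
tool_rot: [-180.0, -0.0, 168.7]
force: [0.4, 0.1, 0.7]
grip_width: 0.0349
grasp_force: 0.0
```

```bash
python3 - <<'E'
from h import *
plan([0.575,0.1495,0.103],168.8)
E
```

```text
plan [0.575, 0.1495, 0.103] 168.8 0 [-0.0089, 0.0066, 0.2724] [-0.0001, -0.0001, -0.0008] rows>= 2.0
```

Call:
servo_tool(
  series=[
    [[-0.009,0.006,0.1,0,0,0,0.4],[-0.009,0.006,0.2,0,0,0,0.4],[-0.009,0.006,0.27,0,0,0,0.4],[-0.009,0.006,0.27,0,0,0,0.4],[-0.009,0.006,0.27,0,0,0,0],[-0.009,0.006,0.27,0,0,0,0],[-0.009,0.006,0.27,0,0,0,0],[-0.009,0.006,0.27,0,0,0,0],[-0.009,0.006,0.27,0,0,0,0]],
  ],
)

```text
time_s: 8.07
tool_pos: [0.5763, 0.1499, 0.1057]
tool_rot: [179.9, 0.2, 168.7]
force: [0.3, 1.1, 3.2]
grip_width: 0.0138
grasp_force: 10.0
```

Call:
servo_tool(
  series=[
    [[0,0,0,0,0,0.04,0],[0,0,0,0,0,0.08,0],[0,0,0,0,0,0.12,0],[0,0,0,0,0,0.16,0],[0,0,0,0,0,0.2,0],[0,0,0,0,0,0.24,0],[0,0,0,0,0,0.28,0],[0,0,0,0,0,0.32,0],[0,0,0,0,0,0.36,0],[0,0,0,0,0,0.4,0],[0,0,0,0,0,0.423,0],[0,0,0,0,0,0.423,0]],
  ],
)

```text
time_s: 9.07
tool_pos: [0.5746, 0.1484, 0.1057]
tool_rot: [-179.9, 0.1, 92.3]
force: [-3.9, -1.4, 7.1]
grip_width: 0.0141
grasp_force: 10.0
```

```bash
python3 - <<'E'
from h import *
o=get_obs();print(o['tool_pos'],o['tool_rot'],o['force'],o['qpos'].round(1))
E
```

```text
[0.57455747 0.14838612 0.10569649] [-1.79937649e+02  1.33448136e-01  9.23489525e+01] [-3.9061766  -1.41243204  7.10636243] [ 10.8  19.6 -33.3  98.5  11.8  65.5 -23.6]
```

Call:
servo_tool(
  series=[
    [[0,0,0,0,0,0,0.4],[0,0,0,0,0,0,0.4],[0,0,0,0,0,0,0.5],[0,0,-0.13,0,0,0,1],[0,0,-0.3,0,0,0,1],[0.2,-0.25,-0.85,0,0,0,1],[0.2,-0.25,-0.85,0,0,0,1],[0.2,-0.25,-0.85,0,0,0,1],[0.2,-0.25,-0.85,0,0,0,1],[0.2,-0.25,-0.85,0,0,0,1],[0.2,-0.25,-0.85,0,0,0,1],[0.2,-0.25,-0.85,0,0,0,1]],
  ],
)

```text
time_s: 10.07
tool_pos: [0.4977, 0.2073, 0.3612]
tool_rot: [179.7, -0.0, 92.7]
force: [0.4, -0.4, -0.9]
grip_width: 0.0834
grasp_force: 0.0
```

Call:
servo_tool(
  series=[
    [[0,0,0,0,0,0,1],[0,0,0,0,0,0,1],[0,0,0,0,0,0,1]],
  ],
)

```text
time_s: 10.32
tool_pos: [0.4976, 0.2047, 0.3571]
tool_rot: [-179.8, 0.0, 92.5]
force: [0.2, -0.4, -0.2]
grip_width: 0.0868
grasp_force: 0.0
```

```bash
cat >> h.py <<'E'
def bottles(c):
    P=world(c);H,S,V=cv2.split(cv2.cvtColor(c['frame'],cv2.COLOR_RGB2HSV));z=P[...,2]
    m=((H>100)&(H<130)&(S>120)&(P[...,0]>.3)&(P[...,1]<.55)).astype(np.uint8)*255
    k,l,st,ce=cv2.connectedComponentsWithStats(m)
    for i in range(1,k):
        if st[i,4]<60: continue
        q=P[l==i];zt=np.percentile(q[:,2],90);t=q[(q[:,2]>zt-.006)]
        (x,y),r=cv2.minEnclosingCircle((t[:,:2]*1000).astype(np.float32))
        print('cap',st[i].tolist(),'ztop %.3f'%zt,'mean',t.mean(0).round(4),'circ',round(x,1),round(y,1),round(r,1))
E
python3 - <<'E'
from sl import *
o=get_obs();print(o['tool_pos'],o['tool_rot'],o['qpos'].round(1))
c=cam('wrist');bottles(c);bottles(cam('scene'))
for a,b in((.112,.128),): up(c,(.35,.75,.1,.22),a,b)
save(c,'w5.png',k=1.25)
E
```

```text
[0.49764241 0.20469839 0.35713776] [-1.79821332e+02  3.97535148e-02  9.24899567e+01] [  9.9   5.2 -37.6  84.7   3.1  91.4 -25.1]
cap [267, 13, 36, 42, 1190] ztop 0.106 mean [0.4508 0.3681 0.1071] circ 470.2 334.9 61.1
cap [386, 35, 38, 39, 1142] ztop 0.106 mean [0.598  0.3508 0.1077] circ 556.4 321.8 73.7
cap [344, 88, 14, 13, 145] ztop 0.106 mean [0.4563 0.3569 0.1129] circ 654.1 -66.1 501.9
cap [381, 107, 14, 14, 158] ztop 0.106 mean [0.6075 0.3327 0.1197] circ 737.3 -71.8 466.2
0.112 [367, 195, 12, 30, 316] [0.5739 0.152  0.1182] 0.1194 lo [0.5673 0.1319] hi [0.5812 0.1713] rect [574.5 151.5] [14.2 40.6] 2.6
0.112 [294, 196, 23, 29, 311] [0.4827 0.1479 0.1183] 0.1199 lo [0.4688 0.1295] hi [0.4967 0.1656] rect [482.3 146.9] [14.4 40.8] 32.3
```

View pics/w5.png

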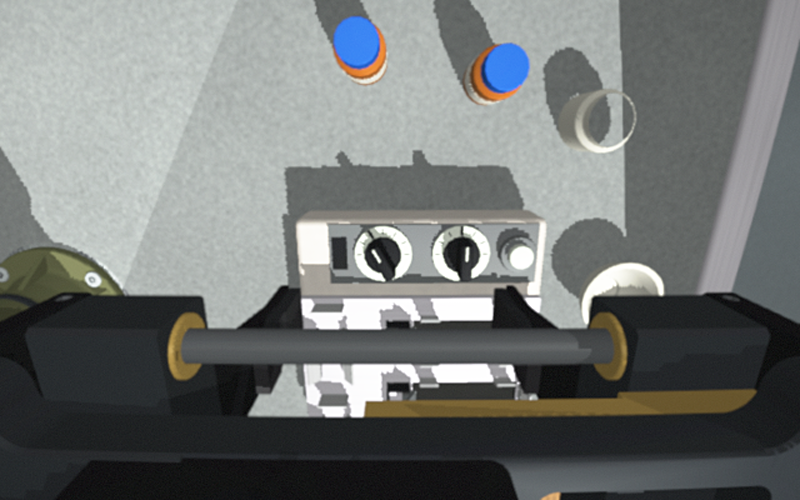

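Dials read 122.3° and 92.6° for their bars, which is right. In the wrist view the caps are at (357,42) and (505,67) and the jar at (605,120). I'll take the far bottle (0.598,0.351) first, with the tool tilted 50°, then lay it at -40°.

```bash
cat >> h.py <<'E'
def gplan(G,yaw,tilt,back=0):
    t=R.from_euler('z',yaw,degrees=True)*R.from_euler('x',180,degrees=True)*R.from_euler('y',tilt,degrees=True)
    p=np.array(G)+t.apply([0,0,0.019-back]);plan(p.round(4).tolist(),yaw,tilt)
E
python3 - <<'E'
from h import *
gplan([.598,.350,.05],78,50,.10)
E
```

```text
plan [0.5851, 0.2893, 0.1021] 78 50 [0.268, 0.3057, 0.851] [-0.0359, 0.2765, 0.0751] rows>= 7.3
```

Call:
servo_tool(
  series=[
    [[0.05,0.06,0.17,-0.036,0.276,0.075,1],[0.1,0.12,0.3,-0.036,0.276,0.075,1],[0.16,0.18,0.4,-0.036,0.276,0.075,1],[0.22,0.25,0.5,-0.036,0.276,0.075,1],[0.268,0.306,0.6,-0.036,0.276,0.075,1],[0.268,0.306,0.7,-0.036,0.276,0.075,1],[0.268,0.306,0.8,-0.036,0.276,0.075,1],[0.268,0.306,0.851,-0.036,0.276,0.075,1],[0.268,0.306,0.851,-0.036,0.276,0.075,1],[0.268,0.306,0.851,-0.036,0.276,0.075,1],[0.268,0.306,0.851,-0.036,0.276,0.075,1]],
  ],
)

```text
time_s: 11.33
tool_pos: [0.5869, 0.2913, 0.1059]
tool_rot: [179.5, -50.0, 78.5]
force: [0.6, 0.8, 0.6]
grip_width: 0.0869
grasp_force: 0.0
```

```bash
python3 - <<'E'
from h import *
o=get_obs();print(o['tool_pos'],o['tool_rot'],o['qpos'].round(1))
gplan([.598,.350,.05],78,50,.10)
gplan([.598,.350,.05],78,50,.0)
bottles(cam('top'))
c=cam('wrist');bottles(c)
E
```

```text
[0.58687806 0.291273   0.10590073] [179.52349892 -50.00605792  78.4986466 ] [ 30.2  24.2 -39.7 112.8 -50.6  43.4  20. ]
plan [0.5851, 0.2893, 0.1021] 78 50 [-0.0146, -0.0045, 0.0023] [0.0005, -0.0, 0.0018] rows>= 0.1
plan [0.601, 0.3642, 0.0378] 78 50 [-0.0148, -0.0051, 0.3356] [0.0005, -0.0, 0.0018] rows>= 2.4
cap [208, 186, 13, 12, 124] ztop 0.110 mean [0.5975 0.3526 0.1072] circ 596.9 352.8 22.2
cap [202, 230, 13, 12, 130] ztop 0.110 mean [0.4479 0.3696 0.1076] circ 447.9 369.6 21.5
cap [285, 142, 65, 68, 3509] ztop 0.106 mean [0.5994 0.3479 0.1055] circ 590.8 294.3 79.2
cap [57, 157, 83, 69, 4187] ztop 0.106 mean [0.4535 0.3643 0.1061] circ 504.7 301.7 107.6
```

Call:
servo_tool(
  series=[
    [[-0.014,-0.004,0.05,0,0,0.002,1],[-0.014,-0.004,0.12,0,0,0.002,1],[-0.014,-0.004,0.19,0,0,0.002,1],[-0.014,-0.004,0.26,0,0,0.002,1],[-0.014,-0.004,0.33,0,0,0.002,1],[-0.014,-0.004,0.33,0,0,0.002,1],[-0.014,-0.004,0.33,0,0,0.002,1],[-0.014,-0.004,0.33,0,0,0.002,0.4],[-0.014,-0.004,0.33,0,0,0.002,0.4],[-0.014,-0.004,0.33,0,0,0.002,0.4],[-0.014,-0.004,0.33,0,0,0.002,0.4],[-0.014,-0.004,0.33,0,0,0.002,0.4]],
  ],
  grip_force=30,
)

```text
time_s: 12.43
tool_pos: [0.6004, 0.3612, 0.0372]
tool_rot: [-179.9, -50.0, 77.7]
force: [-0.4, -0.1, -0.3]
grip_width: 0.0616
grasp_force: 0.0
```

```bash
python3 - <<'E'
from h import *
o=get_obs();print(o['tool_pos'],o['tool_rot'],o['force'],o['grip_width'],o['grasp_force'])
gplan([.4318,-.0995-.003,.250],92.65,-40)
E
```

```text
[0.60038757 0.36124399 0.03723469] [-179.91662318  -49.9556693    77.71287194] [-0.42569579 -0.137221   -0.3364833 ] 0.061578228944978844 0.0
plan [0.4324, -0.1147, 0.2354] 92.65 -40 [-0.5683, -0.212, -1.7026] [0.0076, -0.4967, -0.0914] rows>= 13.0
```

Call:
servo_tool(
  series=[
    [[0,0,0,0,0,0,0.4],[0,0,0,0,0,0,0.4],[0,0,0,0,0,0,0.4],[0,0,0,0,0,0,0.4],[0.02,0,-0.017,0,0,0,0.4],[0.06,0,-0.05,0,0,0,0.4],[0.13,0,-0.11,0,0,0,0.4],[0.21,0,-0.176,0,0,0,0.4],[0.29,0,-0.244,0,0,0,0.4],[0.4,0,-0.336,0,0,0,0.4],[0.46,0,-0.386,0,0,0,0.4],[0.46,0,-0.386,0,0,0,0.4]],
  ],
)

```text
time_s: 13.43
tool_pos: [0.6019, 0.3639, 0.224]
tool_rot: [179.4, -50.1, 78.4]
force: [0.9, 1.2, -1.9]
grip_width: 0.0555
grasp_force: 30.0
```

Call:
servo_tool(
  series=[
    [[0,0,0,0,0,0,0.4],[0,0,0,0,0,0,0.4],[0,0,0,0,0,0,0.4]],
  ],
)

```text
time_s: 13.68
tool_pos: [0.5986, 0.3616, 0.2143]
tool_rot: [-179.5, -49.9, 77.5]
force: [0.7, 0.5, -2.4]
grip_width: 0.0557
grasp_force: 30.0
```

```bash
python3 - <<'E'
from h import *
o=get_obs();print(o['tool_pos'],o['tool_rot'],o['force'],o['grip_width'],o['grasp_force'])
gplan([.4318,-.0995-.003,.250],92.65,-40)
gplan([.4318,-.0995-.003,.250],92.65,5)
E
```

```text
[0.59858874 0.36163966 0.2143167 ] [-179.50448884  -49.86877193   77.4995002 ] [ 0.67493724  0.45761276 -2.38162808] 0.05566092243033534 29.99942524591461
plan [0.4324, -0.1147, 0.2354] 92.65 -40 [-1.0227, -0.2086, -1.3204] [0.0059, -0.4965, -0.0909] rows>= 12.7
plan [0.4317, -0.1008, 0.2311] 92.65 5 [-1.0048, -0.2205, -1.2769] [0.0372, -0.2481, -0.0756] rows>= 11.8
```

Call:
servo_tool(
  series=[
    [[-0.04,-0.01,-0.05,0.018,-0.03,-0.038,0.4],[-0.1,-0.02,-0.12,0.018,-0.06,-0.038,0.4],[-0.17,-0.03,-0.21,0.018,-0.09,-0.038,0.4],[-0.25,-0.05,-0.31,0.018,-0.12,-0.038,0.4],[-0.33,-0.065,-0.42,0.018,-0.15,-0.038,0.4],[-0.41,-0.083,-0.53,0.018,-0.18,-0.038,0.4],[-0.48,-0.095,-0.62,0.018,-0.21,-0.038,0.4],[-0.51,-0.104,-0.66,0.018,-0.24,-0.038,0.4],[-0.51,-0.104,-0.66,0.018,-0.27,-0.038,0.4],[-0.51,-0.104,-0.66,0.018,-0.27,-0.038,0.4],[-0.51,-0.104,-0.66,0.018,-0.27,-0.038,0.4],[-0.51,-0.104,-0.66,0.018,-0.27,-0.038,0.4]],
  ],
)

```text
time_s: 14.68
tool_pos: [0.5163, 0.1241, 0.2257]
tool_rot: [-179.7, -1.4, 85.2]
force: [-0.3, -1.3, -3.0]
grip_width: 0.0557
grasp_force: 30.0
```

```bash
python3 - <<'E'
from h import *
o=get_obs();print(o['tool_pos'],o['tool_rot'],o['force'],o['qpos'].round(1))
gplan([.4318,-.0995-.003,.200],92.65,-40)
E
```

```text
[0.51630547 0.12413413 0.22567578] [-179.74798519   -1.4273316    85.19634922] [-0.34745278 -1.25807428 -2.98749138] [ 15.7   5.5 -32.9  98.9   1.6  76.1 -22.3]
plan [0.4324, -0.1147, 0.1854] 92.65 -40 [-0.8198, -0.2115, 0.1148] [-0.0153, -0.2299, -0.0394] rows>= 6.1
```

Call:
servo_tool(
  series=[
    [[-0.04,-0.01,0,-0.015,-0.04,-0.039,0.4],[-0.12,-0.03,0.0,-0.015,-0.08,-0.039,0.4],[-0.22,-0.055,0.0,-0.015,-0.12,-0.039,0.4],[-0.33,-0.08,0.02,-0.015,-0.16,-0.039,0.4],[-0.44,-0.11,0.03,-0.015,-0.2,-0.039,0.4],[-0.55,-0.14,0.05,-0.015,-0.23,-0.039,0.4],[-0.66,-0.17,0.07,-0.015,-0.23,-0.039,0.4],[-0.76,-0.195,0.09,-0.015,-0.23,-0.039,0.4],[-0.82,-0.212,0.115,-0.015,-0.23,-0.039,0.4],[-0.82,-0.212,0.115,-0.015,-0.23,-0.039,0.4],[-0.82,-0.212,0.115,-0.015,-0.23,-0.039,0.4],[-0.82,-0.212,0.115,-0.015,-0.23,-0.039,0.4]],
  ],
)

```text
time_s: 15.68
tool_pos: [0.4328, -0.1148, 0.1867]
tool_rot: [179.8, 40.0, 92.4]
force: [1.1, 0.6, -4.0]
grip_width: 0.0556
grasp_force: 30.0
```

Call:
servo_tool(
  series=[
    [[0,0,0,0,0,0,0.4],[0,0,0,0,0,0,0.4]],
  ],
)

```text
time_s: 15.85
tool_pos: [0.4336, -0.1138, 0.1872]
tool_rot: [179.8, 40.1, 92.5]
force: [-0.7, -0.2, -2.5]
grip_width: 0.0555
grasp_force: 30.0
```

```bash
python3 - <<'E'
from h import *
o=get_obs();print(o['tool_pos'],o['tool_rot'],o['force'],o['qpos'].round(1))
gplan([.4318,-.0995-.003,.1375],92.65,-40)
c=cam('scene')
P=world(c);q=P[(P[...,2]>.15)&(abs(P[...,0]-.43)<.1)&(P[...,1]<0)&(P[...,1]>-.3)&(P[...,2]<.26)]
save(c,'sc1.png',(150,60,450,300),2.5)
E
```

```text
[ 0.43361307 -0.11383793  0.18722986] [179.78367427  40.07484389  92.45644775] [-0.73370274 -0.20855411 -2.48931516] [ 12.9  -0.3 -32.2 119.2  39.   77.9 -31.1]
plan [0.4324, -0.1147, 0.1229] 92.65 -40 [0.136, -0.0048, 0.1658] [0.0005, 0.0004, -0.0008] rows>= 1.5
```

View pics/sc1.png

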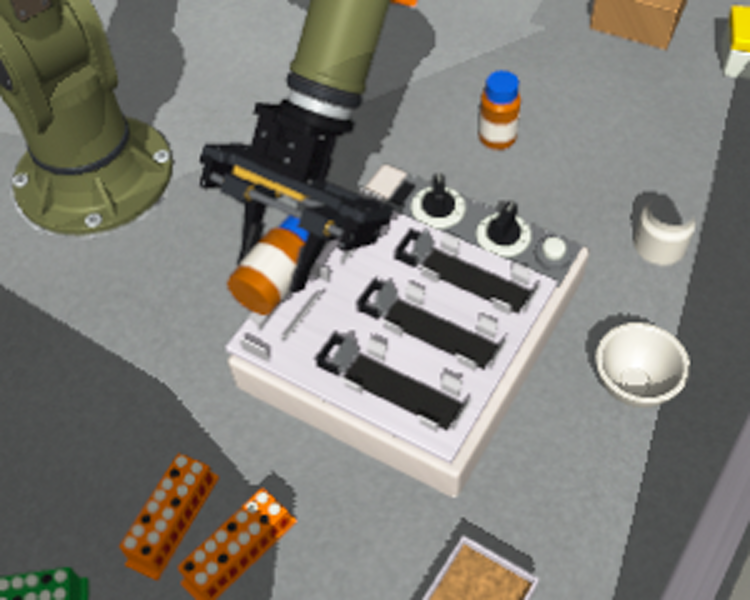

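The bottle (270,265) is held level over trough0. Lowering it slowly.

Call:
servo_tool(
  series=[
    [[0.025,-0.001,0.03,0,0,0,0.4],[0.05,-0.002,0.06,0,0,0,0.4],[0.075,-0.003,0.09,0,0,0,0.4],[0.095,-0.004,0.115,0,0,0,0.4],[0.11,-0.005,0.133,0,0,0,0.4],[0.12,-0.005,0.146,0,0,0,0.4],[0.127,-0.005,0.155,0,0,0,0.4],[0.131,-0.005,0.16,0,0,0,0.4],[0.134,-0.005,0.163,0,0,0,0.4],[0.136,-0.005,0.166,0,0,0,0.4],[0.136,-0.005,0.166,0,0,0,0.4],[0.136,-0.005,0.166,0,0,0,0.4]],
  ],
)

```text
time_s: 16.9
tool_pos: [0.4322, -0.116, 0.126]
tool_rot: [179.7, 40.4, 92.3]
force: [-6.5, 4.3, 13.3]
grip_width: 0.0552
grasp_force: 30.0
```

```bash
python3 - <<'E'
from h import *
o=get_obs();print(o['tool_pos'],o['tool_rot'],o['force'],o['wrist_torque'])
E
```

```text
[ 0.43220434 -0.11596943  0.12597525] [179.70436683  40.40739465  92.31706344] [-6.46669864  4.281331   13.26152681] [-0.3645941   0.9369573  -0.51692385]
```

Call:
servo_tool(
  series=[
    [[0,-0.006,0,0,0,0,0.4],[0,-0.012,0,0,0,0,0.4],[0,-0.012,0,0,0,0,0.4],[0,-0.012,0,0,0,0,0.4]],
  ],
)

```text
time_s: 17.23
tool_pos: [0.4321, -0.1159, 0.1262]
tool_rot: [179.2, 40.3, 92.2]
force: [4.9, 0.1, 6.6]
grip_width: 0.0555
grasp_force: 30.0
```

```bash
python3 - <<'E'
from h import *
o=get_obs();print(o['tool_pos'],o['tool_rot'],o['force'],o['wrist_torque'])
E
```

```text
[ 0.43210494 -0.11585762  0.12615924] [179.20645991  40.29965114  92.20648601] [4.92798407 0.05628888 6.567134  ] [-0.11906431 -0.8217871   0.6639093 ]
```

Call:
servo_tool(
  series=[
    [[0,0,0,0,0,0,0.66],[0,0,0,0,0,0,0.7],[0,0,0,0,0,0,0.78],[0,0.003,0,0,0,0,0.85],[0,0.003,0,0,0,0,0.85],[0,0.003,0,0,0,0,0.85],[0,0.003,-0.05,0,0,0,0.85],[0,0.003,-0.12,0,0,0,0.85],[0,0.003,-0.22,0,0,0,0.85],[0,0.003,-0.35,0,0,0,0.85],[0,0.003,-0.45,0,0,0,0.85],[0,0.003,-0.45,0,0,0,1]],
  ],
)

```text
time_s: 18.23
tool_pos: [0.4271, -0.0242, 0.2298]
tool_rot: [179.3, 40.0, 92.4]
force: [1.2, 0.1, 0.2]
grip_width: 0.0761
grasp_force: 0.0
```

```bash
python3 - <<'E'
from h import *
o=get_obs();print(o['tool_pos'],o['tool_rot'],o['force'])
bottles(cam('top'));
c=cam('wrist');bottles(c)
P=world(c);q=P[(P[...,2]>.135)&(abs(P[...,0]-.43)<.035)&(P[...,1]<-.03)&(P[...,1]>-.18)&(P[...,2]<.175)]
print(len(q),np.percentile(q,[1,50,99],axis=0).round(4))
plan([.5,.2047,.357],92.5)
E
```

```text
[ 0.42707215 -0.02415946  0.22981091] [179.30902105  40.00358449  92.41091404] [1.24667699 0.09761383 0.2384787 ]
cap [202, 230, 13, 12, 117] ztop 0.110 mean [0.4488 0.3697 0.1132] circ 453.4 308.6 82.2
cap [330, 238, 8, 12, 76] ztop 0.160 mean [ 0.4303 -0.0569  0.1853] circ 454.6 -54.9 42.6
cap [292, 132, 55, 59, 2642] ztop 0.156 mean [ 0.4294 -0.0522  0.1568] circ 421.9 32.4 102.7
4820 [[ 0.4058 -0.1475  0.1358]
 [ 0.4306 -0.0756  0.1552]
 [ 0.4577 -0.0454  0.1632]]
plan [0.5, 0.2047, 0.357] 92.5 0 [0.304, 0.2862, -0.8255] [0.0012, 0.2229, 0.0002] rows>= 6.7
```

```bash
python3 - <<'E'
from h import *
gplan([.4495,.368,.12],100,50,.12)
E
```

```text
plan [0.4629, 0.2918, 0.1849] 100 50 [0.8996, 0.174, -0.5777] [0.005, 0.5, -0.0454] rows>= 12.6
```

Call:
servo_tool(
  series=[
    [[0.06,0.01,-0.12,0,0.5,-0.045,1],[0.12,0.02,-0.22,0,0.5,-0.045,1],[0.2,0.04,-0.3,0,0.5,-0.045,1],[0.3,0.06,-0.38,0,0.5,-0.045,1],[0.4,0.08,-0.45,0,0.5,-0.045,1],[0.5,0.1,-0.52,0,0.5,-0.045,1],[0.6,0.12,-0.57,0,0.5,-0.045,1],[0.7,0.14,-0.58,0,0.5,-0.045,1],[0.8,0.16,-0.58,0,0.5,-0.045,1],[0.9,0.174,-0.578,0,0.5,-0.045,1],[0.9,0.174,-0.578,0,0.5,-0.045,1],[0.9,0.174,-0.578,0,0.5,-0.045,1]],
  ],
)

```text
time_s: 19.33
tool_pos: [0.4618, 0.2907, 0.1826]
tool_rot: [179.5, -45.9, 99.8]
force: [-0.3, -0.2, -0.3]
grip_width: 0.0872
grasp_force: 0.0
```

Call:
servo_tool(
  series=[
    [[0,0,0,0,0.02,0,1],[0,0,0,0,0.02,0,1],[0,0,0,0,0.02,0,1],[0,0,0,0,0.02,0,1]],
  ],
)

```text
time_s: 19.67
tool_pos: [0.4626, 0.2916, 0.1844]
tool_rot: [179.4, -49.1, 100.0]
force: [-1.2, -0.2, -0.2]
grip_width: 0.0873
grasp_force: 0.0
```

```bash
python3 - <<'E'
from h import *
o=get_obs();print(o['tool_pos'],o['tool_rot'],o['qpos'].round(1))
bottles(cam('top'));bottles(cam('wrist'))
gplan([.4495,.368,.05],100,50,.1)
gplan([.4495,.368,.05],100,50,.0)
E
```

```text
[0.46264668 0.29157316 0.18442547] [179.35403845 -49.05620803 100.04559797] [ 21.2  11.7 -28.3 112.9 -47.7  68.3  26.2]
cap [202, 230, 13, 12, 123] ztop 0.110 mean [0.4485 0.3633 0.1232] circ 471.8 168.3 223.6
cap [330, 238, 8, 12, 80] ztop 0.160 mean [ 0.4289 -0.057   0.1576] circ 429.9 -57.3 16.7
cap [293, 186, 48, 51, 1933] ztop 0.106 mean [0.4511 0.3652 0.1066] circ 458.7 304.4 86.3
plan [0.4603, 0.3069, 0.1021] 100 50 [-0.1773, -0.0026, 0.219] [0.0035, 0.0053, 0.0011] rows>= 2.0
plan [0.447, 0.3823, 0.0378] 100 50 [-0.1719, -0.0063, 0.5522] [0.0035, 0.0053, 0.0011] rows>= 4.2
```

Call:
servo_tool(
  series=[
    [[-0.09,-0.002,0.1,0.003,0.005,0,1],[-0.176,-0.003,0.2,0.003,0.005,0,1],[-0.176,-0.004,0.219,0.003,0.005,0,1],[-0.175,-0.005,0.28,0.003,0.005,0,1],[-0.174,-0.005,0.36,0.003,0.005,0,1],[-0.172,-0.005,0.44,0.003,0.005,0,1],[-0.172,-0.005,0.5,0.003,0.005,0,1],[-0.172,-0.005,0.552,0.003,0.005,0,1],[-0.172,-0.005,0.552,0.003,0.005,0,1],[-0.172,-0.005,0.552,0.003,0.005,0,1]],
  ],
)

```text
time_s: 20.6
tool_pos: [0.4473, 0.3828, 0.0389]
tool_rot: [179.7, -50.1, 100.3]
force: [0.9, -0.5, -0.5]
grip_width: 0.0869
grasp_force: 0.0
```

Call:
servo_tool(
  series=[
    [[0,0,0,0,0,0,0.4],[0,0,0,0,0,0,0.4],[0,0,0,0,0,0,0.4],[0,0,0,0,0,0,0.4],[0,0,0,0,0,0,0.4],[0,0,0,0,0,0,0.4],[0,0,0,0,0,0,0.4],[0,0,0,0,0,0,0.4],[0,0,0,0,0,0,0.4]],
  ],
  grip_force=30,
)

```text
time_s: 21.35
tool_pos: [0.4478, 0.3812, 0.0373]
tool_rot: [179.8, -50.0, 100.1]
force: [-0.3, -3.2, 3.7]
grip_width: 0.0554
grasp_force: 30.0
```

Call:
servo_tool(
  series=[
    [[0.02,0,-0.017,0,0,0,0.4],[0.06,0,-0.05,0,0,0,0.4],[0.13,0,-0.11,0,0,0,0.4],[0.21,0,-0.176,0,0,0,0.4],[0.29,0,-0.244,0,0,0,0.4],[0.4,0,-0.336,0,0,0,0.4],[0.46,0,-0.386,0,0,0,0.4],[0.46,0,-0.386,0,0,0,0.4],[0.46,0,-0.386,0,0,0,0.4],[0.46,0,-0.386,0,0,0,0.4]],
  ],
)

```text
time_s: 22.18
tool_pos: [0.4462, 0.3808, 0.2158]
tool_rot: [180.0, -49.9, 100.0]
force: [-0.3, -0.7, -3.5]
grip_width: 0.0554
grasp_force: 30.0
```

```bash
python3 - <<'E'
from h import *
o=get_obs();print(o['tool_pos'],o['tool_rot'],o['force'],o['grip_width'],o['grasp_force'])
gplan([.427,.0245-.003,.22],92.65,-40)
gplan([.50,.2,.26],92.65,5)
E
```

```text
[0.44621176 0.38075733 0.21577032] [179.96149932 -49.93207777 100.01300767] [-0.27102874 -0.69802437 -3.52057007] 0.05543008547278681 29.998873751610518
plan [0.4276, 0.0093, 0.2054] 92.65 -40 [-0.8044, -0.2758, -0.9028] [-0.0038, -0.4989, 0.0451] rows>= 12.6
plan [0.4999, 0.2017, 0.2411] 92.65 5 [-0.3338, 0.0728, -0.5279] [-0.0192, -0.2493, 0.0372] rows>= 6.4
```

Call:
servo_tool(
  series=[
    [[-0.04,-0.01,-0.06,0,-0.04,0.004,0.4],[-0.1,-0.03,-0.15,0,-0.08,0.008,0.4],[-0.17,-0.05,-0.25,0,-0.12,0.012,0.4],[-0.25,-0.08,-0.36,0,-0.16,0.016,0.4],[-0.33,-0.11,-0.48,0,-0.2,0.02,0.4],[-0.42,-0.14,-0.6,0,-0.24,0.024,0.4],[-0.5,-0.17,-0.7,0,-0.28,0.028,0.4],[-0.57,-0.2,-0.78,-0.002,-0.32,0.032,0.4],[-0.64,-0.22,-0.84,-0.003,-0.36,0.036,0.4],[-0.72,-0.25,-0.88,-0.004,-0.4,0.04,0.4],[-0.78,-0.27,-0.9,-0.004,-0.44,0.045,0.4],[-0.804,-0.276,-0.903,-0.004,-0.48,0.045,0.4]],
  ],
)

```text
time_s: 23.18
tool_pos: [0.4267, 0.0067, 0.2047]
tool_rot: [-179.7, 36.0, 92.5]
force: [0.2, -0.1, -3.3]
grip_width: 0.0552
grasp_force: 30.0
```

Call:
servo_tool(
  series=[
    [[0,0,0,0,-0.019,0,0.4],[0,0,0,0,-0.019,0,0.4],[0,0,0,0,-0.019,0,0.4],[0,0,0,0,-0.019,0,0.4]],
  ],
)

```text
time_s: 23.52
tool_pos: [0.4281, 0.0095, 0.2056]
tool_rot: [-179.7, 38.9, 92.7]
force: [0.7, -0.3, -2.5]
grip_width: 0.0554
grasp_force: 30.0
```

```bash
python3 - <<'E'
from h import *
o=get_obs();print(o['tool_pos'],o['tool_rot'],o['force'],o['grip_width'],o['grasp_force'])
gplan([.4265,.0245-.003,.1375],92.65,-40)
E
```

```text
[0.42813764 0.00948574 0.20562357] [-179.66568438   38.94319424   92.71550695] [ 0.66344666 -0.30089164 -2.51116779] 0.05535912187856256 30.001047709956765
plan [0.4271, 0.0093, 0.1229] 92.65 -40 [0.173, -0.0022, 0.2148] [-0.0016, -0.0059, 0.0003] rows>= 2.0
```

Call:
servo_tool(
  series=[
    [[0.03,0,0.037,-0.001,-0.006,0,0.4],[0.06,-0.001,0.074,-0.001,-0.006,0,0.4],[0.09,-0.002,0.112,-0.001,-0.006,0,0.4],[0.115,-0.002,0.143,-0.001,-0.006,0,0.4],[0.135,-0.002,0.168,-0.001,-0.006,0,0.4],[0.15,-0.002,0.186,-0.001,-0.006,0,0.4],[0.157,-0.002,0.195,-0.001,-0.006,0,0.4],[0.162,-0.002,0.201,-0.001,-0.006,0,0.4],[0.167,-0.002,0.207,-0.001,-0.006,0,0.4],[0.167,-0.002,0.207,-0.001,-0.006,0,0.4],[0.167,-0.002,0.207,-0.001,-0.006,0,0.4]],
  ],
)

```text
time_s: 24.43
tool_pos: [0.4277, 0.0097, 0.127]
tool_rot: [180.0, 40.1, 92.7]
force: [-0.7, 0.7, -1.2]
grip_width: 0.0555
grasp_force: 30.3
```

```bash
python3 - <<'E'
from h import *
o=get_obs();print(o['tool_pos'],o['tool_rot'],o['force'],o['wrist_torque'])
E
```

```text
[0.42765201 0.00965782 0.12699092] [179.99088843  40.14203636  92.65814266] [-0.67335334  0.71564281 -1.24656842] [ 0.91020663  0.16181151 -0.11060244]
```

Call:
servo_tool(
  series=[
    [[0.003,0,0.004,0,0,0,0.4],[0.003,0,0.004,0,0,0,0.66],[0.003,0,0.004,0,0,0,0.7],[0.003,0,0.004,0,0,0,0.78],[0.003,0,0.004,0,0,0,0.85],[0.003,0,0.004,0,0,0,0.85],[0.003,0,0.004,0,0,0,0.85],[0,0,-0.05,0,0,0,0.85],[0,0,-0.15,0,0,0,0.85],[0,0,-0.28,0,0,0,0.85],[0,0,-0.4,0,0,0,0.85],[0,0,-0.5,0,0,0,0.85]],
  ],
)

```text
time_s: 25.43
tool_pos: [0.4231, 0.1079, 0.2432]
tool_rot: [179.9, 40.1, 92.7]
force: [0.9, -0.2, -0.2]
grip_width: 0.0741
grasp_force: 0.0
```

```bash
cat >> h.py <<'E'
def lying(c):
    P=world(c);z=P[...,2];H,S,V=cv2.split(cv2.cvtColor(c['frame'],cv2.COLOR_RGB2HSV))
    for nm,y0,x0 in(('tr0',-.0985,.4318),('tr1',.0255,.426)):
        m=(z>.135)&(z<.175)&(abs(P[...,0]-x0)<.035)&(abs(P[...,1]-y0)<.062)
        q=P[m&(((H<20)&(S>80))|((H>100)&(S>100))|(V>150))]
        t=q[q[:,2]>.158]
        print(nm,len(q),np.percentile(q,[1,50,99],axis=0).round(4).tolist(),'ridge',t.mean(0).round(4) if len(t) else None,'exp',x0,y0)
E
python3 - <<'E'
from h import *
o=get_obs();print(o['tool_pos'],o['tool_rot'],o['force'])
lying(cam('scene'));lying(cam('wrist'))
plan([.48,-.30,.30],85)
plan([.47,-.1,.32],88)
E
```

```text
[0.42311212 0.1079287  0.24323438] [179.90577025  40.0757483   92.66853684] [ 0.880496   -0.23565    -0.24904301]
tr0 656 [[0.4131, -0.1522, 0.1357], [0.442, -0.1109, 0.1561], [0.4608, -0.0479, 0.1646]] ridge [ 0.4343 -0.1133  0.1612] exp 0.4318 -0.0985
tr1 567 [[0.4069, -0.0283, 0.1361], [0.436, 0.0118, 0.1562], [0.4548, 0.0765, 0.1655]] ridge [0.4278 0.0115 0.1613] exp 0.426 0.0255
tr0 1227 [[0.4057, -0.1297, 0.1382], [0.4311, -0.0761, 0.1556], [0.4579, -0.0458, 0.163]] ridge [ 0.4311 -0.091   0.1608] exp 0.4318 -0.0985
tr1 4109 [[0.4005, -0.0225, 0.1358], [0.4253, 0.0487, 0.1555], [0.452, 0.0795, 0.1632]] ridge [0.4258 0.0189 0.1612] exp 0.426 0.0255
plan [0.48, -0.3, 0.3] 85 0 [-1.1754, 0.1157, 0.7406] [0.0171, 0.2209, 0.0418] rows>= 10.0
plan [0.47, -0.1, 0.32] 88 0 [-0.7057, 0.1171, 0.2617] [0.0113, 0.2212, 0.0258] rows>= 5.6
```

Both bottles lie in the troughs (mids at y -0.100 and 0.024, ridge z 0.163). Now the racks.

Call:
servo_tool(
  series=[
    [[-0.15,0.025,-0.2,0,0.1,0.01,1],[-0.3,0.05,-0.15,0,0.2,0.02,1],[-0.45,0.075,-0.05,0,0.221,0.026,1],[-0.6,0.1,0.1,0,0.221,0.026,1],[-0.705,0.117,0.262,0.011,0.221,0.026,1],[-0.705,0.117,0.262,0.011,0.221,0.026,1],[-0.705,0.117,0.262,0.011,0.221,0.026,1],[-0.705,0.117,0.262,0.011,0.221,0.026,1]],
  ],
)

```text
time_s: 26.2
tool_pos: [0.4662, -0.1149, 0.3152]
tool_rot: [-179.6, 0.4, 86.7]
force: [1.0, -0.4, -0.3]
grip_width: 0.087
grasp_force: 0.0
```

Call:
servo_tool(
  series=[
    [[-1,0.17,0.2,0,0,0.04,0.75],[-1,0.17,0.2,0,0,0.04,0.75],[-1,0.17,0.2,0,0,0.04,0.75],[-1,0.17,0.2,0,0,0.04,0.75],[-1,0.17,0.2,0,0,0.04,0.75],[-1,0.17,0.2,0,0,0.04,0.75],[-1,0.17,0.2,0,0,0.04,0.75],[-1,0.17,0.2,0,0,0.04,0.75],[-1,0.17,0.2,0,0,0.04,0.75],[-1,0.17,0.2,0,0,0.04,0.75],[-1,0.17,0.2,0,0,0.04,0.75]],
  ],
)

```text
time_s: 27.12
tool_pos: [0.5069, -0.405, 0.2584]
tool_rot: [-179.7, 0.3, 80.6]
force: [0.2, -0.1, 0.3]
grip_width: 0.0654
grasp_force: 0.0
```

```bash
python3 - <<'E'
from h import *
o=get_obs();print(o['tool_pos'],o['tool_rot'],o['force'],o['qpos'].round(1))
c=cam('wrist');racks(c);lying(cam('top'))
save(c,'w6.png',k=1.25)
E
```

```text
[ 0.50692339 -0.40499059  0.25844285] [-179.7484347     0.28145536   80.57133543] [ 0.18771377 -0.08642548  0.34812423] [39.1 17.6 -3.9 80.1  1.6 82.5 25.8]
rack [304, 51, 35, 107, 2999] z 0.0446 mean [ 0.5212 -0.3379] mid [ 0.5216 -0.3359] ext [0.0366 0.1009] axis deg 80.0
rack [219, 72, 68, 107, 3817] z 0.0448 mean [ 0.4399 -0.3364] mid [ 0.4397 -0.3383] ext [0.0371 0.1138] axis deg 98.5
tr0 470 [[0.4061, -0.1495, 0.1408], [0.4339, -0.1009, 0.159], [0.4581, -0.0459, 0.1683]] ridge [ 0.4318 -0.1085  0.1623] exp 0.4318 -0.0985
tr1 465 [[0.4011, -0.0235, 0.1397], [0.4277, 0.022, 0.1592], [0.4532, 0.0779, 0.1683]] ridge [0.4249 0.0169 0.1623] exp 0.426 0.0255
```

View pics/w6.png

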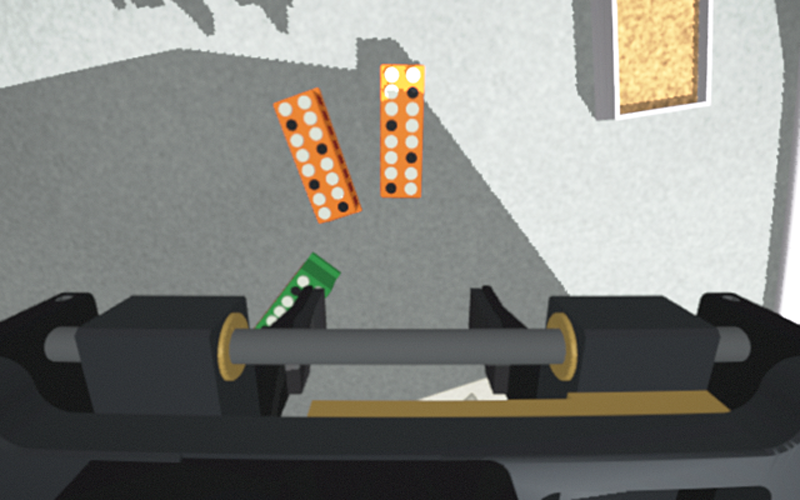

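Wrist view: rack A top face corners are at (381,65), (423,66), (421,198), (380,197), partly sunlit. Rack B is at (275,102)…(357,212) and green at (300,300).

```bash
python3 - <<'E'
from h import *
c=cam('wrist')
for pts in ([(381,65),(423,66),(421,198),(380,197)],[(274,103),(317,88),(357,209),(321,222)]):
    q=np.array([atz(c,u/1.25,v/1.25,.045)[:2] for u,v in pts]);d=(q[0]+q[1]-q[2]-q[3])/2
    print(q.mean(0).round(4),np.linalg.norm(d).round(4),np.linalg.norm(q[0]-q[1]).round(4),np.degrees(np.arctan2(d[1],d[0])).round(1))
plan([.5215,-.333,.10],80.5)
plan([.5215,-.333,.016],80.5)
E
```

```text
[ 0.5236 -0.3297] 0.1186 0.0375 80.0
[ 0.4423 -0.3379] 0.1169 0.0422 98.2
plan [0.5215, -0.333, 0.1] 80.5 0 [0.2469, 0.0089, 0.5307] [-0.0008, 0.002, 0.0008] rows>= 4.2
plan [0.5215, -0.333, 0.016] 80.5 0 [0.2486, 0.0096, 0.8107] [-0.0008, 0.002, 0.0008] rows>= 6.1
```

Call:
servo_tool(
  series=[
    [[0.06,0.003,0.1,0,0.002,0.003,0.75],[0.13,0.006,0.22,0,0.002,0.003,0.75],[0.2,0.01,0.34,0,0.002,0.003,0.75],[0.255,0.012,0.46,0,0.002,0.003,0.75],[0.255,0.012,0.56,0,0.002,0.003,0.75],[0.255,0.012,0.64,0,0.002,0.003,0.75],[0.255,0.013,0.72,0,0.002,0.003,0.75],[0.255,0.013,0.78,0,0.002,0.003,0.75],[0.255,0.013,0.811,0,0.002,0.003,0.75],[0.255,0.013,0.811,0,0.002,0.003,0.75],[0.255,0.013,0.811,0,0.002,0.003,0.75]],
  ],
)

```text
time_s: 28.18
tool_pos: [0.5225, -0.3327, 0.0159]
tool_rot: [-179.8, 0.0, 80.0]
force: [-0.9, -0.6, 0.2]
grip_width: 0.065
grasp_force: 0.0
```

Call:
servo_tool(
  series=[
    [[0,0,0,0,0,0,0.3],[0,0,0,0,0,0,0.3],[0,0,0,0,0,0,0.3],[0,0,0,0,0,0,0.3],[0,0,0,0,0,0,0.3],[0,0,0,0,0,0,0.3],[0,0,0,0,0,0,0.3],[0,0,0,0,0,0,0.3]],
  ],
  grip_force=50,
)

```text
time_s: 28.85
tool_pos: [0.5222, -0.3333, 0.0158]
tool_rot: [-179.8, 0.0, 80.0]
force: [-1.6, -0.8, 4.3]
grip_width: 0.0395
grasp_force: 50.0
```

```bash
python3 - <<'E'
from h import *
o=get_obs();print(o['tool_pos'],o['tool_rot'],o['force'],o['qpos'].round(1),o['grip_width'],o['grasp_force'])
E
```

```text
[ 0.52223447 -0.33326983  0.01580458] [-1.79824172e+02  2.80345704e-02  7.99565112e+01] [-1.64783156 -0.78886285  4.2974702 ] [34.8 25.  -5.8 99.3  3.1 55.9 17.7] 0.039522501655334906 49.99498235061765
```

Call:
servo_tool(
  series=[
    [[0,0,-0.05,0,0,0,0.3],[0,0,-0.12,0,0,0,0.3],[0,0,-0.22,0,0,0,0.3],[0,0,-0.34,0,0,0,0.3],[0,0,-0.46,0,0,0,0.3],[0,0,-0.58,0,0,0,0.3],[0,0,-0.7,0,0,0,0.3],[0,0,-0.76,0,0,0,0.3],[0,0,-0.76,0,0,0,0.3],[0,0,-0.76,0,0,0,0.3]],
  ],
)

```text
time_s: 29.68
tool_pos: [0.5229, -0.3331, 0.2429]
tool_rot: [-179.8, 0.0, 80.0]
force: [0.6, -0.4, -3.1]
grip_width: 0.0399
grasp_force: 50.0
```

```bash
python3 - <<'E'
from h import *
o=get_obs();print(o['tool_pos'],o['tool_rot'],o['force'],o['grip_width'],o['grasp_force'])
plan([.5928,-.1150,.20],2.65)
E
```

```text
[ 0.52291552 -0.33314726  0.24290318] [-1.79820586e+02  1.88433061e-02  7.99634823e+01] [ 0.57704701 -0.41622219 -3.12709051] 0.03990673515653449 49.991568652912974
plan [0.5928, -0.115, 0.2] 2.65 0 [0.7567, 0.1031, 0.1424] [-0.0008, 0.0008, 0.4295] rows>= 10.8
```

Call:
servo_tool(
  series=[
    [[0.05,0.01,0,0,0,0.035,0.3],[0.11,0.02,0,0,0,0.07,0.3],[0.18,0.03,0,0,0,0.11,0.3],[0.26,0.04,0.02,0,0,0.15,0.3],[0.34,0.05,0.04,0,0,0.19,0.3],[0.42,0.06,0.06,0,0,0.23,0.3],[0.5,0.07,0.08,0,0,0.27,0.3],[0.58,0.08,0.1,0,0,0.31,0.3],[0.65,0.09,0.12,0,0,0.345,0.3],[0.71,0.1,0.14,0,0,0.38,0.3],[0.75,0.103,0.142,0,0,0.41,0.3],[0.757,0.103,0.142,-0.001,0.001,0.429,0.3]],
  ],
)

```text
time_s: 30.68
tool_pos: [0.5913, -0.1103, 0.1957]
tool_rot: [-179.8, 0.4, 2.8]
force: [-0.2, 0.2, -2.8]
grip_width: 0.0396
grasp_force: 50.0
```

Call:
servo_tool(
  series=[
    [[0,0,0,0,0,0,0.3],[0,0,0,0,0,0,0.3],[0,0,0,0,0,0,0.3],[0,0,0,0,0,0,0.3]],
  ],
)

```text
time_s: 31.02
tool_pos: [0.5921, -0.1159, 0.1995]
tool_rot: [-180.0, 0.1, 2.7]
force: [-0.7, 0.4, -2.1]
grip_width: 0.0399
grasp_force: 50.0
```

```bash
python3 - <<'E'
from h import *
o=get_obs();print(o['tool_pos'],o['tool_rot'],o['force'],o['qpos'].round(1))
plan([.5928,-.1150,.15],2.65)
c=cam('wrist');save(c,'w7.png',k=1.25)
P=world(c);z=P[...,2]
q=P[(z>.2)&(z<.25)&(P[...,0]>.5)&(P[...,0]<.68)&(abs(P[...,1]+.115)<.03)];print(np.percentile(q,[1,50,99],axis=0).round(4).tolist())
P=world(cam('top'));z=P[...,2]
q=P[(z>.21)&(z<.25)&(P[...,0]>.5)&(P[...,0]<.68)&(abs(P[...,1]+.115)<.03)];print(len(q),np.percentile(q,[1,50,99],axis=0).round(4).tolist())
E
```

```text
[ 0.59207231 -0.1158911   0.19950787] [-1.79990312e+02  5.57661293e-02  2.71497212e+00] [-0.70893361  0.37153838 -2.12982257] [ 13.8  13.6  -6.2  91.8   1.5  74.7 -79.9]
plan [0.5928, -0.115, 0.15] 2.65 0 [0.0027, -0.0028, 0.165] [-0.0001, 0.0003, 0.0004] rows>= 1.2
[[0.5673, -0.1421, 0.2058], [0.6202, -0.1142, 0.2283], [0.6569, -0.0879, 0.2485]]Traceback (most recent call last):
  File "<stdin>", line 8, in <module>
    return _quantile_unchecked(
        a, q, axis, out, overwrite_input, method, keepdims, weights)
    return _ureduce(a,
                    func=_quantile_ureduce_func,
    ...<5 lines>...
                    overwrite_input=overwrite_input,
                    method=method)
    r = func(a, **kwargs)
    result = _quantile(arr,
                       quantiles=q,
    ...<2 lines>...
                       out=out,
                       weights=wgt)
    slices_having_nans = np.isnan(arr[-1, ...])
                                  ~~~^^^^^^^^^
IndexError: index -1 is out of bounds for axis 0 with size 0
```

View pics/w7.png

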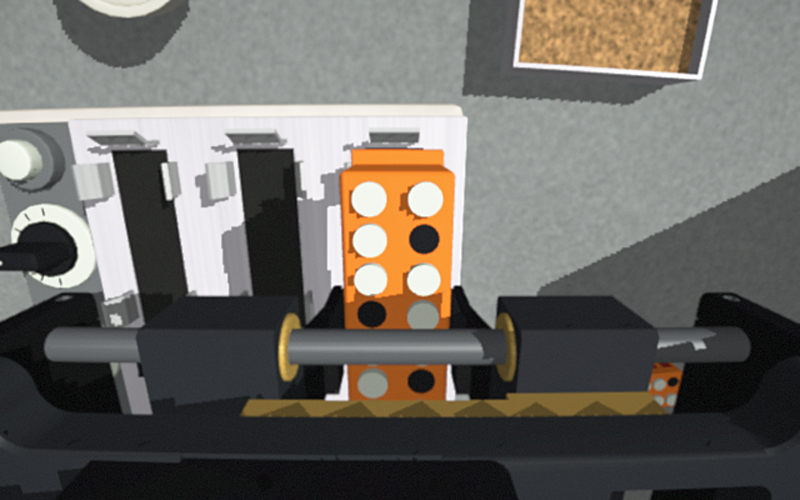

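The held rack's block front edge runs (342,172)–(453,172) and the end stop of its slot is at (395,135). This view at a new yaw also cross-checks the slots.

```bash
python3 - <<'E'
from sl import *
c=cam('wrist');pickle.dump(c,open('w7.pkl','wb'))
zt=get_obs()['tool_pos'][2]-.016+.045
for p in ((342,173),(453,172)): print('rack front',atz(c,p[0]/1.25,p[1]/1.25,zt).round(4))
up(c,(.56,.7,-.2,.1),.112,.13,15)
dark(c)
E
```

```text
rack front [ 0.6554 -0.094   0.2293]
rack front [ 0.6574 -0.1313  0.2293]
0.112 [295, 102, 41, 13, 497] [ 0.6687 -0.1106  0.1217] 0.1251 lo [ 0.6641 -0.1245] hi [ 0.6735 -0.0956] rect [ 668.8 -110.1] [ 8.7 30. ] 2.6
0.112 [70, 105, 49, 12, 492] [0.6607 0.0583 0.1215] 0.1249 lo [0.6561 0.0442] hi [0.6648 0.074 ] rect [660.5  59.5] [ 8.4 32.2] 1.8
0.112 [180, 104, 47, 12, 497] [ 0.6644 -0.0258  0.1217] 0.1253 lo [ 0.6598 -0.0406] hi [ 0.6685 -0.0105] rect [664.1 -25.3] [ 8.1 31.6] 2.1
0.112 [130, 131, 9, 29, 129] [0.6357 0.0291 0.1222] 0.1235 lo [0.6247 0.0274] hi [0.6462 0.032 ] rect [635.4  29.4] [21.7  5.9] 0.2
0.112 [165, 131, 19, 29, 447] [ 6.368e-01 -4.000e-04  1.187e-01] 0.123 lo [ 0.6264 -0.0043] hi [0.6471 0.0041] rect [6.367e+02 1.000e-01] [21.6  9.6] 3.3
0.112 [236, 130, 10, 30, 232] [ 0.6397 -0.0543  0.1215] 0.1231 lo [ 0.6288 -0.0573] hi [ 0.6501 -0.0484] rect [639.3 -52.8] [22.2  8.6] 3.0
0.112 [275, 130, 6, 6, 27] [ 0.6501 -0.0819  0.1219] 0.1231 lo [ 0.6481 -0.0841] hi [ 0.6516 -0.0803] rect [649.7 -82.2] [3.8 4. ] 2.9
0.112 [58, 132, 25, 29, 533] [0.6329 0.0841 0.1182] 0.1228 lo [0.622  0.0802] hi [0.6433 0.0887] rect [632.6  84.8] [21.9 11.4] 1.4
dark [92, 121, 58, 135, 4799] 0.1 [590.8  56.4] [122.6  36.3] 2.32
dark [191, 120, 54, 139, 5051] 0.0999 [593.6 -28.7] [124.8  37.1] 2.42
```

Call:
servo_tool(
  series=[
    [[0,-0.004,0.04,0,0,0,0.3],[0,-0.004,0.08,0,0,0,0.3],[0,-0.004,0.12,0,0,0,0.3],[0,-0.004,0.16,0,0,0,0.3],[0,-0.004,0.19,0,0,0,0.3],[0,-0.004,0.21,0,0,0,0.3],[0,-0.004,0.22,0,0,0,0.3],[0,-0.004,0.22,0,0,0,0.3],[0,-0.004,0.22,0,0,0,0.3]],
  ],
)

```text
time_s: 31.92
tool_pos: [0.5931, -0.1137, 0.1347]
tool_rot: [-180.0, -0.1, 2.7]
force: [1.3, -0.2, -3.2]
grip_width: 0.0397
grasp_force: 50.0
```

```bash
python3 - <<'E'
from h import *
o=get_obs();print(o['tool_pos'],o['tool_rot'],o['force'],o['wrist_torque'])
E
```

```text
[ 0.5930538  -0.11365098  0.1347285 ] [-1.79992055e+02 -7.30814425e-02  2.74266629e+00] [ 1.26244631 -0.17209459 -3.24889229] [ 0.042806   -0.27607667 -0.01563502]
```

Call:
servo_tool(
  series=[
    [[0,0,0.01,0,0,0,0.3],[0,0,0.02,0,0,0,0.3],[0,0,0.03,0,0,0,0.3],[0,0,0.04,0,0,0,0.3],[0,0,0.05,0,0,0,0.3],[0,0,0.06,0,0,0,0.3],[0,0,0.07,0,0,0,0.3],[0,0,0.07,0,0,0,0.3]],
  ],
)

```text
time_s: 32.58
tool_pos: [0.5924, -0.1142, 0.1217]
tool_rot: [179.9, -0.1, 2.7]
force: [-17.0, 3.0, 37.6]
grip_width: 0.04
grasp_force: 50.0
```

```bash
python3 - <<'E'
from h import *
o=get_obs();print(o['tool_pos'],o['tool_rot'],o['force'],o['wrist_torque'])
E
```

```text
[ 0.59242082 -0.11415936  0.12171073] [ 1.79936042e+02 -8.66326704e-02  2.71119538e+00] [-17.03608517   3.03655364  37.58254305] [0.61773283 3.77141143 0.04173017]
```

Call:
servo_tool(
  series=[
    [[-0.004,0,-0.005,0,0,0,0.3],[-0.008,0,-0.005,0,0,0,0.3],[-0.012,0,0,0,0,0,0.3],[-0.012,0,0,0,0,0,0.3],[-0.012,0,0,0,0,0,0.3]],
  ],
)

```text
time_s: 33.0
tool_pos: [0.5923, -0.1142, 0.1218]
tool_rot: [179.9, -0.5, 2.7]
force: [-7.2, 1.8, 31.2]
grip_width: 0.0397
grasp_force: 50.0
```

```bash
python3 - <<'E'
from h import *
o=get_obs();print(o['tool_pos'],o['tool_rot'],o['force'],o['wrist_torque'])
E
```

```text
[ 0.59227214 -0.1142061   0.1217529 ] [179.89397235  -0.53114704   2.73606249] [-7.24293172  1.84368827 31.17855262] [0.41414068 1.7864672  0.02310687]
```

```bash
cat > rk.py <<'E'
from h import *
def rtop(c,x=.62,y=-.1135):
    P=world(c);z=P[...,2];H,S,V=cv2.split(cv2.cvtColor(c['frame'],cv2.COLOR_RGB2HSV))
    m=(H<18)&(S>110)&(z>.105)&(z<.2)&(abs(P[...,1]-y)<.03)&(abs(P[...,0]-.595)<.075)
    q=P[m];t=np.percentile(q[:,2],97);q=q[q[:,2]>t-.012]
    A=np.c_[q[:,:2]-[.595,y],np.ones(len(q))]
    s=np.linalg.lstsq(A,q[:,2],rcond=None)[0];r=abs(A@s-q[:,2]);k=r<.002
    s=np.linalg.lstsq(A[k],q[k,2],rcond=None)[0]
    print('top z at mid %.4f slope x %.1f deg y %.1f deg'%(s[2],np.degrees(s[0]),np.degrees(s[1])),k.sum(),'xr',np.percentile(q[k,0],[1,99]).round(4),'yr',np.percentile(q[k,1],[1,99]).round(4))
E
python3 - <<'E'
from rk import *
c=cam('wrist');rtop(c)
s=cam('scene');rtop(s);save(s,'sc2.png',(250,120,410,240),4.8)
E
```

```text
top z at mid 0.1512 slope x 6.2 deg y 0.3 deg 7911 xr [0.5652 0.6544] yr [-0.133  -0.0923]
top z at mid 0.1511 slope x 5.3 deg y 2.2 deg 106 xr [0.5654 0.6548] yr [-0.1324 -0.0925]
```

View pics/sc2.png

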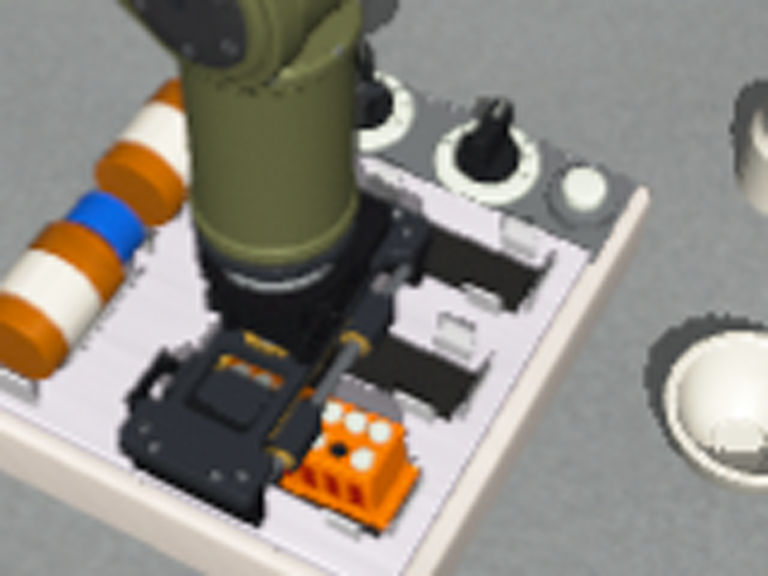

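The rack is tilted about 5.5° nose-up: its front foot is sitting on the end-stop flare and the rear is already down. I'll ease the pressure, shift -x, then press again.

Call:
servo_tool(
  series=[
    [[0,0,-0.008,0,0,0,0.3],[-0.005,0,-0.012,0,0,0,0.3],[-0.01,0,-0.012,0,0,0,0.3],[-0.014,0,-0.012,0,0,0,0.3],[-0.014,0,-0.005,0,0,0,0.3],[-0.014,0,0.003,0,0,0,0.3],[-0.014,0,0.003,0,0,0,0.3]],
  ],
)

```text
time_s: 33.68
tool_pos: [0.5901, -0.1143, 0.117]
tool_rot: [179.9, -0.7, 2.8]
force: [7.1, 0.4, 10.2]
grip_width: 0.0396
grasp_force: 50.0
```

```bash
python3 - <<'E'
from rk import *
o=get_obs();print(o['tool_pos'],o['tool_rot'],o['force'],o['wrist_torque'])
c=cam('wrist');rtop(c)
E
```

```text
[ 0.5900882  -0.11429389  0.11700597] [179.88894396  -0.72385264   2.77041516] [ 7.12752303  0.4055095  10.16895979] [ 0.10129529 -0.98157277  0.01857748]
top z at mid 0.1465 slope x 1.8 deg y 0.1 deg 8201 xr [0.5647 0.6538] yr [-0.1329 -0.0925]
```

Call:
servo_tool(
  series=[
    [[0.003,0,0.008,0,0,0,0.3],[0.004,0,0.015,0,0,0,0.3],[0.004,0,0.022,0,0,0,0.3],[0.004,0,0.022,0,0,0,0.3],[0.004,0,0.022,0,0,0,0.3]],
  ],
)

```text
time_s: 34.15
tool_pos: [0.591, -0.1143, 0.1148]
tool_rot: [179.9, -0.7, 2.7]
force: [-3.9, 1.4, 30.5]
grip_width: 0.0398
grasp_force: 50.0
```

```bash
python3 - <<'E'
from rk import *
o=get_obs();print(o['tool_pos'],o['tool_rot'],o['force'],o['wrist_torque'])
c=cam('wrist');rtop(c)
E
```

```text
[ 0.59100613 -0.11427109  0.11477998] [179.88256502  -0.72284362   2.74991801] [-3.92146658  1.36524029 30.5317498 ] [0.61354827 1.21163001 0.07767909]
top z at mid 0.1443 slope x -0.2 deg y 0.0 deg 8276 xr [0.5664 0.6552] yr [-0.133  -0.0924]
```

Call:
servo_tool(
  series=[
    [[0,0,-0.015,0,0,0,0.3],[0,0,-0.015,0,0,0,0.6],[0,0,-0.015,0,0,0,0.72],[0,0,-0.015,0,0,0,0.72],[0,0,-0.015,0,0,0,0.72],[0,0,-0.1,0,0,0,0.72],[0,0,-0.22,0,0,0,0.72],[0,0,-0.35,0,0,0,0.72],[0,0,-0.48,0,0,0,0.72],[0,0,-0.55,0,0,0,0.72],[0,0,-0.55,0,0,0,0.72]],
  ],
)

```text
time_s: 35.12
tool_pos: [0.5883, -0.1145, 0.2766]
tool_rot: [179.9, -0.5, 2.7]
force: [1.0, 0.2, 0.9]
grip_width: 0.0622
grasp_force: 0.0
```

```bash
python3 - <<'E'
from rk import *
o=get_obs();print(o['tool_pos'],o['tool_rot'],o['force'])
c=cam('wrist');rtop(c)
from sl import *
up(c,(.5,.56,-.14,.08),.112,.14,15)
s=cam('scene');save(s,'sc3.png',(250,120,410,240),4.8);up(s,(.5,.56,-.14,.08),.112,.14,10)
plan([.48,-.22,.30],60)
E
```

```text
[ 0.58834174 -0.1144743   0.27662103] [179.89755735  -0.51678444   2.72549842] [0.99717954 0.23588776 0.92293549]
top z at mid 0.1443 slope x -0.2 deg y 0.1 deg 3011 xr [0.537  0.6544] yr [-0.1342 -0.0926]
0.112 [138, 208, 10, 22, 126] [0.5401 0.0781 0.1156] 0.1195 lo [0.5298 0.0755] hi [0.5518 0.0799] rect [540.5  77.8] [23.   4.7] 1.7
0.112 [184, 208, 7, 23, 88] [0.5442 0.0252 0.1221] 0.1235 lo [0.5326 0.0231] hi [0.5543 0.0318] rect [543.2  27.4] [22.4  8.8] 0.3
0.112 [209, 208, 13, 23, 223] [ 0.545  -0.0043  0.1185] 0.1232 lo [ 0.534  -0.0085] hi [5.556e-01 2.000e-04] rect [544.3  -4. ] [23.   9.5] 1.9
0.112 [260, 208, 8, 23, 131] [ 0.5478 -0.0582  0.121 ] 0.1236 lo [ 0.5369 -0.0615] hi [ 0.5582 -0.0534] rect [547.3 -57.2] [22.2  8.5] 3.5
0.112 [289, 208, 9, 23, 174] [ 0.5491 -0.0892  0.1195] 0.1234 lo [ 0.5381 -0.0934] hi [ 0.5597 -0.0851] rect [548.8 -89.2] [22.1  8.3] 1.5
0.112 [337, 211, 3, 17, 35] [ 0.5497 -0.139   0.1142] 0.1164 lo [ 0.5407 -0.1399] hi [ 0.5588 -0.1378] rect [ 549.9 -138.7] [18.5  2.1] 3.4
0.112 [152, 231, 29, 6, 162] [0.5244 0.0519 0.1165] 0.12 lo [0.522  
[... 283 characters left out ...]
359] hi [ 0.528  -0.0992] rect [ 513.9 -117.7] [28.4 37.3] 1.4
0.112 [319, 155, 5, 9, 22] [0.5235 0.056  0.1186] 0.1219 lo [0.5203 0.0436] hi [0.5265 0.0677] rect [523.3  55.6] [ 6.  25.6] 4.9
0.112 [318, 167, 7, 4, 11] [0.5444 0.0256 0.1206] 0.1242 lo [0.5362 0.0214] hi [0.5533 0.0276] rect [544.9  25.3] [17.1  6.7] 6.5
0.112 [312, 173, 8, 6, 32] [ 0.5448 -0.0047  0.1179] 0.1231 lo [ 0.5347 -0.009 ] hi [5.543e-01 2.000e-04] rect [544.7  -4.4] [21.7  9.6] 5.0
0.112 [276, 193, 19, 21, 134] [ 0.5252 -0.1318  0.1219] 0.1351 lo [ 0.5006 -0.138 ] hi [ 0.5578 -0.1008] rect [ 529.9 -118.5] [39.6 60. ] 89.4
plan [0.48, -0.22, 0.3] 60 0 [-0.3697, 0.3356, -0.0972] [0.0001, -0.0002, -0.3182] rows>= 8.0
```

View pics/sc3.png

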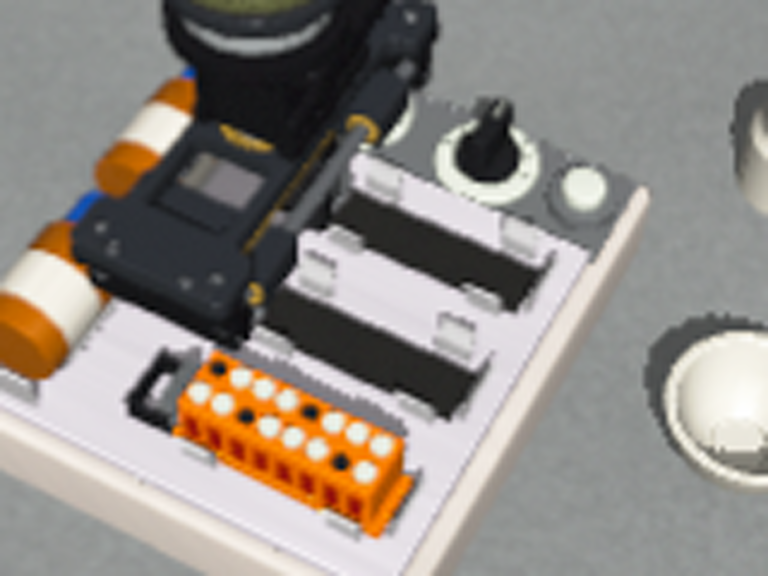

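Rack A is level in its slot at (290,440). Next I check the catch.

```bash
cat >> rk.py <<'E'
d=np.array([.9989,.0462]);n=np.array([-.0462,.9989]);SB=np.array([.5918,-.0293])
def catches(c):
    P=world(c);z=P[...,2];H,S,V=cv2.split(cv2.cvtColor(c['frame'],cv2.COLOR_RGB2HSV))
    for nm,k in(('A',1),('B',0),('C',-1)):
        q=P[..., :2]-(SB+k*.085*n);x=q@d;y=q@n
        for lo,hi in((.113,.118),(.118,.123),(.123,.128),(.128,.134)):
            m=(abs(y)<.013)&(x>-.085)&(x<-.05)&(z>lo)&(z<hi)&(S<60)
            if m.sum()>4: print(nm,lo,'x med %.1f'%(1e3*np.median(x[m])),'max %.1f'%(1e3*np.percentile(x[m],95)),m.sum())
E
python3 - <<'E'
from rk import *
catches(cam('wrist'));print();catches(cam('scene'));print();catches(cam('top'))
E
```

```text
A 0.113 x med -63.0 max -61.7 89
A 0.118 x med -65.4 max -63.9 68
B 0.113 x med -62.7 max -61.6 51
B 0.118 x med -65.2 max -63.5 54
B 0.123 x med -68.2 max -66.5 48
B 0.128 x med -71.3 max -69.2 58
C 0.123 x med -68.7 max -67.8 56
C 0.128 x med -71.6 max -69.5 155

A 0.113 x med -63.4 max -62.1 10
A 0.118 x med -65.4 max -63.4 9
C 0.118 x med -68.9 max -66.6 5
C 0.123 x med -69.7 max -67.8 10
C 0.128 x med -72.0 max -67.9 20

A 0.113 x med -66.0 max -62.8 6
A 0.118 x med -66.4 max -65.9 9
A 0.128 x med -74.5 max -71.4 12
B 0.118 x med -66.1 max -65.3 7
B 0.123 x med -69.3 max -66.0 10
B 0.128 x med -75.5 max -69.1 14
```

```bash
python3 - <<'E'
from h import *
plan([.455,-.40,.27],98)
E
```

```text
plan [0.455, -0.4, 0.27] 98 0 [-0.4779, 0.9318, -0.0043] [-0.0012, 0.0006, -0.5293] rows>= 13.3
```

Call:
servo_tool(
  series=[
    [[-0.02,0.05,-0.05,0,0,-0.039,0.75],[-0.05,0.12,-0.08,0,0,-0.078,0.75],[-0.1,0.2,-0.08,0,0,-0.117,0.75],[-0.15,0.3,-0.08,0,0,-0.156,0.75],[-0.2,0.4,-0.08,0,0,-0.195,0.75],[-0.25,0.5,-0.08,0,0,-0.234,0.75],[-0.3,0.6,-0.06,0,0,-0.273,0.75],[-0.35,0.7,-0.04,0,0,-0.312,0.75],[-0.4,0.8,-0.02,0,0,-0.351,0.75],[-0.44,0.88,0,0,0,-0.39,0.75],[-0.478,0.93,0,0,0,-0.43,0.75],[-0.478,0.93,0,0,0,-0.465,0.75]],
  ],
)

```text
time_s: 36.37
tool_pos: [0.4509, -0.4044, 0.2679]
tool_rot: [-179.7, -0.0, 86.3]
force: [-0.9, -0.4, 0.2]
grip_width: 0.0654
grasp_force: 0.0
```

Call:
servo_tool(
  series=[
    [[0,0,0,0,0,-0.039,0.75],[0,0,0,0,0,-0.064,0.75],[0,0,0,0,0,-0.064,0.75],[0,0,0,0,0,-0.064,0.75],[0,0,0,0,0,-0.064,0.75]],
  ],
)

```text
time_s: 36.78
tool_pos: [0.4558, -0.3993, 0.2698]
tool_rot: [-180.0, -0.1, 97.8]
force: [0.2, 0.0, 0.3]
grip_width: 0.065
grasp_force: 0.0
```

```bash
python3 - <<'E'
from h import *
o=get_obs();print(o['tool_pos'],o['tool_rot'],o['qpos'].round(1))
c=cam('wrist');racks(c)
plan([.4405,-.3375,.10],98.3);plan([.4405,-.3375,.016],98.3)
E
```

```text
[ 0.4558197  -0.39929557  0.26982988] [-1.79966067e+02 -7.66462203e-02  9.78442299e+01] [39.9 12.1 -1.4 85.6  0.3 82.4 46.3]
rack [292, 69, 35, 101, 3329] z 0.0447 mean [ 0.4384 -0.3365] mid [ 0.4387 -0.3386] ext [0.0366 0.1144] axis deg 98.3
plan [0.4405, -0.3375, 0.1] 98.3 0 [0.2106, -0.0227, 0.5673] [-0.0001, -0.0003, -0.0023] rows>= 4.4
plan [0.4405, -0.3375, 0.016] 98.3 0 [0.2103, -0.0227, 0.8473] [-0.0001, -0.0003, -0.0023] rows>= 6.3
```

Call:
servo_tool(
  series=[
    [[0.05,-0.006,0.1,0,0,-0.002,0.75],[0.1,-0.012,0.22,0,0,-0.002,0.75],[0.16,-0.02,0.34,0,0,-0.002,0.75],[0.208,-0.026,0.46,0,0,-0.002,0.75],[0.208,-0.026,0.57,0,0,-0.002,0.75],[0.208,-0.026,0.66,0,0,-0.002,0.75],[0.208,-0.026,0.74,0,0,-0.002,0.75],[0.208,-0.026,0.81,0,0,-0.002,0.75],[0.208,-0.026,0.847,0,0,-0.002,0.75],[0.208,-0.026,0.847,0,0,-0.002,0.75],[0.208,-0.026,0.847,0,0,-0.002,0.75]],
  ],
)

```text
time_s: 37.75
tool_pos: [0.4399, -0.3387, 0.0168]
tool_rot: [180.0, -0.0, 98.3]
force: [0.7, 0.1, 1.1]
grip_width: 0.0647
grasp_force: 0.0
```

Call:
servo_tool(
  series=[
    [[0,0,0,0,0,0,0.3],[0,0,0,0,0,0,0.3],[0,0,0,0,0,0,0.3],[0,0,0,0,0,0,0.3],[0,0,0,0,0,0,0.3],[0,0,0,0,0,0,0.3],[0,0,0,0,0,0,0.3],[0,0,0,0,0,0,0.3]],
  ],
  grip_force=55,
)

```text
time_s: 38.42
tool_pos: [0.4398, -0.3392, 0.0174]
tool_rot: [180.0, 0.0, 98.3]
force: [-2.4, 0.5, 6.0]
grip_width: 0.0391
grasp_force: 55.0
```

Call:
servo_tool(
  series=[
    [[0,0,-0.05,0,0,0,0.3],[0,0,-0.12,0,0,0,0.3],[0,0,-0.22,0,0,0,0.3],[0,0,-0.34,0,0,0,0.3],[0,0,-0.46,0,0,0,0.3],[0,0,-0.58,0,0,0,0.3],[0,0,-0.7,0,0,0,0.3],[0,0,-0.76,0,0,0,0.3],[0,0,-0.76,0,0,0,0.3],[0,0,-0.76,0,0,0,0.3]],
  ],
)

```text
time_s: 39.25
tool_pos: [0.4401, -0.3388, 0.2448]
tool_rot: [179.9, 0.0, 98.3]
force: [0.0, -0.1, -3.6]
grip_width: 0.0396
grasp_force: 55.0
```

```bash
python3 - <<'E'
from h import *
o=get_obs();print(o['tool_pos'],o['tool_rot'],o['force'],o['grip_width'],o['grasp_force'],o['qpos'].round(1))
plan([.5855,.0555,.22],2.65)
E
```

```text
[ 0.44009331 -0.33881004  0.24477024] [1.79910234e+02 3.04565168e-02 9.83299033e+01] [ 0.02176198 -0.0714709  -3.61863937] 0.039550645467440367 54.9999681673944 [37.8  6.4 -3.2 95.   0.3 78.6 42.9]
plan [0.5855, 0.0555, 0.22] 2.65 0 [1.2303, 0.6699, 0.083] [0.0005, -0.0003, 0.5316] rows>= 13.4
```

Call:
servo_tool(
  series=[
    [[0.04,0.02,0,0,0,0.03,0.3],[0.1,0.05,0,0,0,0.06,0.3],[0.18,0.1,0,0,0,0.1,0.3],[0.27,0.15,0,0,0,0.14,0.3],[0.36,0.2,0,0,0,0.18,0.3],[0.46,0.25,0,0,0,0.22,0.3],[0.56,0.3,0,0,0,0.26,0.3],[0.66,0.36,0,0,0,0.3,0.3],[0.75,0.41,0,0,0,0.34,0.3],[0.84,0.46,0,0,0,0.38,0.3],[0.92,0.5,0,0,0,0.42,0.3],[0.97,0.53,0,0,0,0.46,0.3]],
  ],
)

```text
time_s: 40.25
tool_pos: [0.554, -0.0235, 0.2416]
tool_rot: [-179.8, 0.2, 17.2]
force: [-0.7, 1.0, -1.6]
grip_width: 0.0393
grasp_force: 55.0
```

```bash
python3 - <<'E'
from h import *
plan([.5855,.0555,.20],2.65)
E
```

```text
plan [0.5855, 0.0555, 0.2] 2.65 0 [0.1785, -0.2199, 0.1388] [-0.0011, 0.0012, 0.0808] rows>= 2.3
```

Call:
servo_tool(
  series=[
    [[0.05,-0.06,0.03,0,0,0.03,0.3],[0.11,-0.14,0.07,0,0,0.06,0.3],[0.16,-0.2,0.11,0,0,0.074,0.3],[0.17,-0.22,0.139,0,0,0.074,0.3],[0.17,-0.22,0.139,0,0,0.074,0.3],[0.17,-0.22,0.139,0,0,0.074,0.3],[0.17,-0.22,0.139,0,0,0.074,0.3],[0.17,-0.22,0.139,0,0,0.074,0.3]],
  ],
)

```text
time_s: 40.92
tool_pos: [0.5842, 0.0482, 0.2035]
tool_rot: [180.0, -0.1, 3.8]
force: [-1.0, 0.1, -2.6]
grip_width: 0.0399
grasp_force: 55.0
```

```bash
python3 - <<'E'
from rk import *
from sl import up
o=get_obs();print(o['tool_pos'],o['tool_rot'],o['force'])
c=cam('wrist')
P=world(c);z=P[...,2];H,S,V=cv2.split(cv2.cvtColor(c['frame'],cv2.COLOR_RGB2HSV))
zt=o['tool_pos'][2]-.017+.045
q=P[(H<18)&(S>110)&(abs(z-zt)<.004)&(P[...,0]>.5)&(abs(P[...,1]-.056)<.04)]
print(zt,np.percentile(q,[1,50,99],axis=0).round(4).tolist())
for x0 in(.60,.62,.64):
  t=q[abs(q[:,0]-x0)<.004];print(x0,np.percentile(t[:,1],[2,98]).round(4))
up(c,(.56,.7,-.1,.1),.112,.13,15)
E
```

```text
[0.58419285 0.04821459 0.20348297] [ 1.79959910e+02 -5.43024237e-02  3.82803937e+00] [-0.97418762  0.07201173 -2.57562691]
0.2314829689986027 [[0.5576, 0.0293, 0.2284], [0.6146, 0.0506, 0.2303], [0.6452, 0.0705, 0.2318]]
0.6 [0.0303 0.0687]
0.62 [0.0318 0.0701]
0.64 [0.033  0.0711]
0.112 [289, 102, 41, 13, 496] [0.6605 0.0593 0.1218] 0.125 lo [0.6559 0.0453] hi [0.665  0.0741] rect [660.2  59.8] [ 8.9 30. ] 3.7
0.112 [399, 105, 44, 13, 478] [ 0.6641 -0.0253  0.1214] 0.1249 lo [ 0.6598 -0.0397] hi [ 0.6683 -0.0105] rect [663.8 -25.4] [ 9.  30.2] 4.1
0.112 [503, 108, 18, 11, 108] [ 0.6678 -0.0961  0.1199] 0.1249 lo [ 0.6637 -0.0998] hi [ 0.6716 -0.0944] rect [667.7 -97.1] [7.9 5.7] 2.2
0.112 [269, 128, 12, 30, 203] [0.637  0.0862 0.1209] 0.123 lo [0.6222 0.082 ] hi [0.6435 0.0897] rect [632.5  85.4] [22.1  7.9] 3.4
0.112 [378, 130, 11, 30, 237] [0.6368 0.0012 0.1212] 0.123 lo [ 0.6259 -0.0042] hi [0.6472 0.0042] rect [636.5  -0. ] [22.2  8.6] 1.7
0.112 [440, 131, 19, 30, 431] [ 0.6389 -0.0524  0.1185] 0.1228 lo [ 0.6286 -0.057 ] hi [ 0.6493 -0.0484] rect [639.1 -52.8] [22.2  9.1] 2.4
0.112 [478, 130, 41, 107, 1347] [ 0.6125 -0.0927  0.1215] 0.1293 lo [ 0.5668 -0.0948] hi [ 0.6537 -0.0903] rect [608.7 -92.6] [ 9.6 92.7] 87.2
0.112 [484, 133, 9, 29, 130] [ 0.6407 -0.082   0.1221] 0.1235 lo [ 0.63   -0.0848] hi [ 0.6512 -0.0801] rect [640.7 -82. ] [ 6.2 22.3] 82.2
```

```bash
python3 - <<'E'
from h import *
plan([.5855,.0555,.15],2.7);plan([.5855,.0555,.133],2.7)
E
```

```text
plan [0.5855, 0.0555, 0.15] 2.7 0 [0.0052, -0.0232, 0.1792] [0.0002, -0.0005, 0.0063] rows>= 1.3
plan [0.5855, 0.0555, 0.133] 2.7 0 [0.0052, -0.0233, 0.2358] [0.0002, -0.0005, 0.0063] rows>= 1.7
```

Call:
servo_tool(
  series=[
    [[0.003,-0.01,0.02,0,0,0.006,0.3],[0.005,-0.02,0.05,0,0,0.006,0.3],[0.005,-0.023,0.09,0,0,0.006,0.3],[0.005,-0.023,0.13,0,0,0.006,0.3],[0.005,-0.023,0.17,0,0,0.006,0.3],[0.005,-0.023,0.2,0,0,0.006,0.3],[0.005,-0.023,0.225,0,0,0.006,0.3],[0.005,-0.023,0.235,0,0,0.006,0.3],[0.005,-0.023,0.235,0,0,0.006,0.3],[0.005,-0.023,0.235,0,0,0.006,0.3],[0.005,-0.023,0.235,0,0,0.006,0.3]],
  ],
)

```text
time_s: 41.88
tool_pos: [0.588, 0.0573, 0.1339]
tool_rot: [-180.0, -0.4, 2.9]
force: [5.3, -0.5, 0.8]
grip_width: 0.0397
grasp_force: 55.0
```

```bash
python3 - <<'E'
from h import *
o=get_obs();print(o['tool_pos'],o['tool_rot'],o['force'],o['wrist_torque'])
E
```

```text
[0.58801965 0.0572967  0.1338864 ] [-179.97833906   -0.40352599    2.88194793] [ 5.25210288 -0.47360758  0.77037814] [ 0.05139624 -1.12234052 -0.00317377]
```

Call:
servo_tool(
  series=[
    [[0,0.003,0.01,0,0,0,0.3],[0,0.003,0.02,0,0,0,0.3],[0,0.003,0.03,0,0,0,0.3],[0,0.003,0.04,0,0,0,0.3],[0,0.003,0.05,0,0,0,0.3],[0,0.003,0.06,0,0,0,0.3],[0,0.003,0.06,0,0,0,0.3]],
  ],
)

```text
time_s: 42.47
tool_pos: [0.5869, 0.0564, 0.1174]
tool_rot: [-180.0, -0.3, 2.9]
force: [0.5, -1.1, 11.2]
grip_width: 0.0396
grasp_force: 55.0
```

```bash
sed -i 's/(abs(P\[...,0\]-.595)<.075)/(abs(P[...,0]-.591)<.075)/' rk.py; python3 - <<'E'
from rk import *
o=get_obs();print(o['tool_pos'],o['tool_rot'],o['force'],o['wrist_torque'])
rtop(cam('wrist'),y=.056)
E
```

```text
[0.58693179 0.05643879 0.11737824] [-179.99942203   -0.25964657    2.87699078] [ 0.50911297 -1.06120569 11.15914734] [ 0.0143812   0.24109964 -0.01992087]
top z at mid 0.1444 slope x -0.2 deg y -0.0 deg 7613 xr [0.5603 0.6477] yr [0.0375 0.0784]
```

Call:
servo_tool(
  series=[
    [[0,0,0.008,0,0,0,0.3],[0,0,0.012,0,0,0,0.3],[0,0,0,0,0,0,0.3],[0,0,0,0,0,0,0.6],[0,0,0,0,0,0,0.72],[0,0,0,0,0,0,0.72],[0,0,0,0,0,0,0.72],[0,0,-0.1,0,0,0,0.72],[0,0,-0.22,0,0,0,0.72],[0,0,-0.35,0,0,0,0.72],[0,0,-0.48,0,0,0,0.72],[0,0,-0.55,0,0,0,0.72]],
  ],
)

```text
time_s: 43.52
tool_pos: [0.5863, 0.0567, 0.2841]
tool_rot: [-180.0, -0.3, 2.9]
force: [1.3, 0.2, 0.6]
grip_width: 0.0628
grasp_force: 0.0
```

Call:
servo_tool(
  series=[
    [[0,0,-0.1,0,0,0,0.72],[0,0,-0.2,0,0,0,0.6],[0,0,-0.2,0,0,0,0.5],[0,0,-0.2,0,0,0,0.4]],
  ],
)

```text
time_s: 43.85
tool_pos: [0.5858, 0.0566, 0.3411]
tool_rot: [-180.0, -0.2, 2.9]
force: [0.3, -0.4, -0.7]
grip_width: 0.0502
grasp_force: 0.0
```

```bash
python3 - <<'E'
from rk import *
from sl import up
o=get_obs();print(o['tool_pos'],o['tool_rot'],o['force'])
c=cam('wrist');rtop(c,y=.056);rtop(c,y=-.1135);catches(c)
up(c,(.62,.69,.11,.2),.10,.14,20)
P=world(c);f=c['frame']
s=cam('scene');catches(s);lying(s);lying(cam('top'));up(s,(.62,.69,.11,.2),.102,.14,5);up(s,(.45,.6,.12,.19),.112,.128,10)
save(c,'w8.png',k=1.25)
E
```

```text
[0.58582413 0.05659236 0.341143  ] [-179.97811657   -0.19972891    2.89991021] [ 0.33157186 -0.42265993 -0.65569496]
top z at mid 0.1443 slope x -0.1 deg y -0.0 deg 2084 xr [0.5279 0.6458] yr [0.0361 0.0779]
top z at mid 0.1439 slope x -0.2 deg y -2.6 deg 1659 xr [0.5359 0.6538] yr [-0.1328 -0.0916]
A 0.123 x med -69.1 max -68.2 46
A 0.128 x med -72.2 max -69.7 112
B 0.113 x med -63.1 max -61.3 66
B 0.118 x med -65.8 max -64.5 61
B 0.123 x med -68.5 max -66.3 65
B 0.128 x med -71.8 max -69.7 98
C 0.123 x med -68.9 max -68.1 43
C 0.128 x med -72.1 max -69.7 112
A 0.118 x med -69.7 max -67.5 5
A 0.123 x med -69.7 max -67.6 7
A 0.128 x med -71.8 max -69.5 15
B 0.113 x med -63.6 max -61.7 14
B 0.118 x med -65.7 max -64.5 13
B 0.123 x med -68.1 max -66.7 13
B 0.128 x med -72.2 max -69.7 19
C 0.123 x med -68.8 max -67.8 9
C 0.128 x med -71.6 max -69.5 23
tr0 662 [[0.4127, -0.1521, 0.1355], [0.4426, -0.1117, 0.1562], [0.4613, -0.0478, 0.1647]] ridge [ 0.4345 -0.1117  0.1613] exp 0.4318 -0.0985
tr1 572 [[0.4071, -0.0283, 0.1359], [0.4361, 0.0113, 0.1565], [0.4551, 0.0758, 0.1654]] ridge [0.4281 0.0118 0.1614] exp 0.426 0.0255
tr0 472 [[0.4059, -0.1496, 0.1387], [0.4339, -0.1009, 0.159], [0.4581, -0.0459, 0.169]] ridge [ 0.4316 -0.1068  0.1625] exp 0.4318 -0.0985
tr1 240 [[0.4046, -0.0236, 0.139], [0.431, -0.0007, 0.1598], [0.4533, 0.0257, 0.168]] ridge [ 4.271e-01 -3.000e-04  1.623e-01] exp 0.426 0.0255
0.112 [323, 129, 5, 12, 52] [0.4861 0.1419 0.1187] 0.1216 lo [0.4712 0.1283] hi [0.4979 0.1612] rect [484.3 145.6] [12.3 40.6] 31.5
0.112 [347, 140, 10, 11, 58] [0.5765 0.1487 0.1182] 0.1213 lo [0.5689 0.1301] hi [0.5825 0.1718] rect [575.5 151.2] [14.3 42.6] 1.5
```

View pics/w8.png

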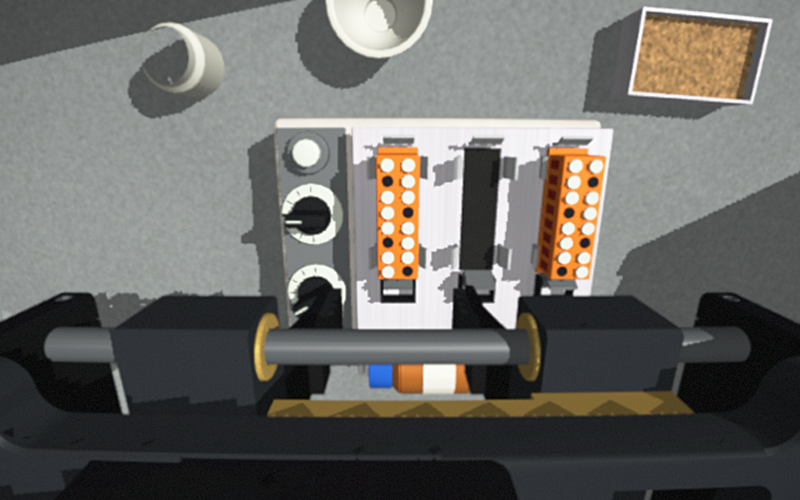

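Both racks are level (top z 0.144) with their catches at rest. Bottles and dials are unchanged. The button is at (307,152). I locate it and press.

```bash
python3 - <<'E'
from h import *
def but(c,u,v):
    P=world(c);m=c['frame'][v-9:v+10,u-11:u+12];w=P[v-9:v+10,u-11:u+12]
    k=m.min(2)>190;q=w[k];zt=np.median(q[:,2]);q=q[abs(q[:,2]-zt)<.003]
    (x,y),r=cv2.minEnclosingCircle((q[:,:2]*1000).astype(np.float32));print(zt.round(4),q.mean(0).round(4),'circ',round(x,1),round(y,1),round(r,1))
c=cam('wrist');but(c,245,122)
s=cam('scene');but(s,int(250+584/4.8),int(120+188/4.8))
# expected: speed->timer direction
print(np.array([.575,.1495])+.067*np.array([.9989,.0462]))
plan([.642,.1526,.18],2.65)
E
```

```text
0.0965 [0.641  0.1533 0.0965] circ 641.8 153.4 13.3
0.095 [0.6445 0.1523 0.0963] circ 644.6 153.0 13.2
[0.6419263 0.1525954]
plan [0.642, 0.1526, 0.18] 2.65 0 [0.2092, -0.3113, 0.5256] [-0.0, 0.0008, 0.0014] rows>= 4.6
```

Call:
servo_tool(
  series=[
    [[0.05,-0.08,0.1,0,0,0,0],[0.12,-0.18,0.22,0,0,0,0],[0.2,-0.3,0.35,0,0,0,0],[0.209,-0.311,0.45,0,0,0,0],[0.209,-0.311,0.526,0,0,0,0],[0.209,-0.311,0.526,0,0,0,0],[0.209,-0.311,0.526,0,0,0,0],[0.209,-0.311,0.526,0,0,0,0],[0.209,-0.311,0.526,0,0,0,0]],
  ],
  grip_force=10,
)

```text
time_s: 44.85
tool_pos: [0.6446, 0.1519, 0.1852]
tool_rot: [-180.0, -0.3, 2.8]
force: [-0.2, -1.1, -0.5]
grip_width: 0.0005
grasp_force: 0.0
```

```bash
python3 - <<'E'
from h import *
o=get_obs();print(o['tool_pos'],o['force'],o['grip_width'])
plan([.642,.1528,.1],2.65)
E
```

```text
[0.64460594 0.15189406 0.18516035] [-0.23914467 -1.0546827  -0.50509407] 0.0005243684033498908
plan [0.642, 0.1528, 0.1] 2.65 0 [-0.01, -0.0033, 0.2838] [-0.0001, -0.0017, 0.0008] rows>= 2.0
```

Press: z from 0.185 down to about 0.089, then back up.

Call:
servo_tool(
  series=[
    [[-0.006,-0.003,0.08,0,0,0,0],[-0.006,-0.003,0.16,0,0,0,0],[-0.006,-0.003,0.23,0,0,0,0],[-0.006,-0.003,0.27,0,0,0,0],[-0.006,-0.003,0.29,0,0,0,0],[-0.006,-0.003,0.305,0,0,0,0],[-0.006,-0.003,0.318,0,0,0,0],[-0.006,-0.003,0.322,0,0,0,0],[-0.006,-0.003,0.322,0,0,0,0],[-0.006,-0.003,0.322,0,0,0,0]],
  ],
)

```text
time_s: 45.68
tool_pos: [0.6419, 0.1528, 0.0917]
tool_rot: [179.9, -0.2, 2.8]
force: [-11.2, -4.6, 21.4]
grip_width: 0.0005
grasp_force: 10.6
```

```bash
python3 - <<'E'
from h import *
o=get_obs();print(o['tool_pos'],o['force'],o['wrist_torque'])
E
```

```text
[0.64190926 0.15275052 0.09166706] [-11.24012921  -4.63083782  21.39811662] [-1.03803303  2.59022491 -0.00810735]
```

Call:
servo_tool(
  series=[
    [[0,0,0.006,0,0,0,0],[0,0,0.01,0,0,0,0],[0,0,0.01,0,0,0,0]],
  ],
)

```text
time_s: 45.93
tool_pos: [0.642, 0.1527, 0.0914]
tool_rot: [179.9, -0.2, 2.8]
force: [-16.0, -5.2, 34.0]
grip_width: 0.0007
grasp_force: 16.8
```

```bash
python3 - <<'E'
from h import *
o=get_obs();print(o['tool_pos'],o['force'],o['wrist_torque'])
s=cam('scene');save(s,'sc4.png',(330,110,420,190),8)
E
```

```text
[0.64202647 0.15274629 0.0914498 ] [-15.95209314  -5.17351648  33.95696087] [-1.35725399  3.81277805 -0.02758158]
```

View pics/sc4.png

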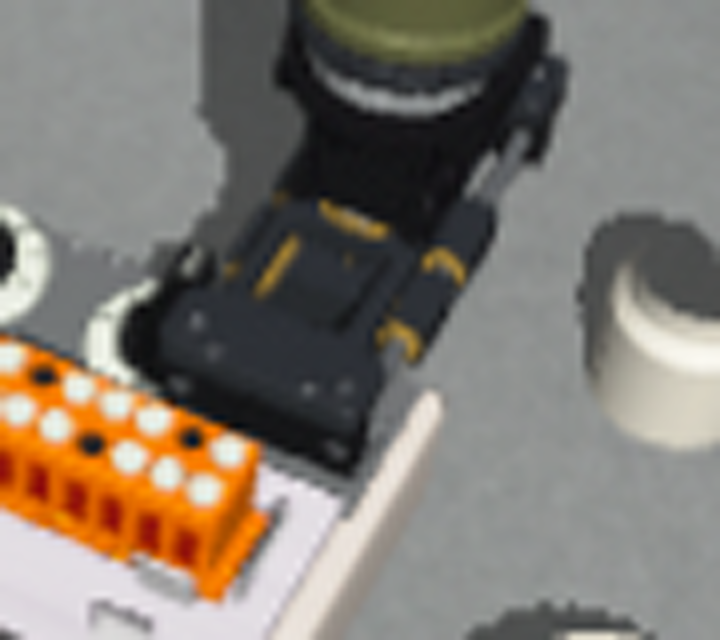

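Call:
servo_tool(
  series=[
    [[0,0,-0.04,0,0,0,0],[0,0,-0.12,0,0,0,0],[0,0,-0.25,0,0,0,0],[0,0,-0.4,0,0,0,0],[-0.1,0.1,-0.55,0,0,0,0],[-0.2,0.3,-0.7,0,0,0,0.2],[-0.2,0.3,-0.85,0,0,0,0.2],[-0.2,0.3,-0.85,0,0,0,0.2],[-0.2,0.3,-0.85,0,0,0,0.2],[-0.2,0.3,-0.85,0,0,0,0.2],[-0.2,0.3,-0.85,0,0,0,0.2]],
  ],
)

```text
time_s: 46.9
tool_pos: [0.5863, 0.0609, 0.3389]
tool_rot: [-180.0, -0.2, 2.9]
force: [-0.3, -0.7, -1.2]
grip_width: 0.0169
grasp_force: 0.0
```

```bash
python3 - <<'E'
from rk import *
o=get_obs();print(o['tool_pos'],o['force'])
for nm in('wrist','scene'):
    c=cam(nm);P=world(c);z=P[...,2]
    r=np.hypot(P[...,0]-.642,P[...,1]-.153)
    for a,b in((0,.01),(.01,.014),(.0155,.018),(.018,.021),(.021,.025),(.026,.032)):
        m=(r>=a)&(r<b)&(z>.03)&(z<.12)
        if m.any(): print(nm,a,b,np.percentile(z[m],[10,50,90]).round(4),m.sum())
c=cam('wrist');rtop(c,y=.056);rtop(c);catches(c);lying(cam('scene'))
from sl import up
up(c,(.45,.62,.12,.19),.112,.128,10)
E
```

```text
[0.58632571 0.06092685 0.3389028 ] [-0.30113521 -0.69983776 -1.18139862]
wrist 0 0.01 [0.0957 0.0968 0.0976] 198
wrist 0.01 0.014 [0.0872 0.0958 0.0971] 215
wrist 0.0155 0.018 [0.0857 0.0867 0.0878] 139
wrist 0.018 0.021 [0.0806 0.0864 0.0875] 247
wrist 0.021 0.025 [0.0743 0.0757 0.0865] 267
wrist 0.026 0.032 [0.0733 0.0751 0.0762] 624
scene 0 0.01 [0.0956 0.0971 0.0988] 29
scene 0.01 0.014 [0.087  0.0935 0.0972] 39
scene 0.0155 0.018 [0.0848 0.0877 0.0895] 14
scene 0.018 0.021 [0.0761 0.0855 0.0884] 51
scene 0.021 0.025 [0.0745 0.0768 0.0859] 41
scene 0.026 0.032 [0.072  0.0754 0.078 ] 73
top z at mid 0.1443 slope x -0.1 deg y -0.1 deg 2109 xr [0.5288 0.6462] yr [0.0362 0.0783]
top z at mid 0.1440 slope x -0.0 deg y -2.5 deg 1742 xr [0.536  0.6542] yr [-0.1327 -0.0916]
A 0.123 x med -69.3 max -68.6 37
A 0.128 x med -72.0 max -69.5 103
B 0.113 x med -63.1 max -61.8 57
B 0.118 x med -65.7 max -64.3 72
B 0.123 x med -68.7 max -66.9 60
B 0.128 x med -72.2 max -69.8 126
C 0.123 x med -69.1 max -68.4 46
C 0.128 x med -72.4 max -70.0 111
tr0 660 [[0.4132, -0.1521, 0.1357], [0.4425, -0.1101, 0.156], [0.4612, -0.0478, 0.1647]] ridge [ 0.4344 -0.1128  0.1613] exp 0.4318 -0.0985
tr1 570 [[0.4073, -0.0284, 0.1358], [0.436, 0.011, 0.1564], [0.4549, 0.0767, 0.165]] ridge [0.4277 0.0105 0.1613] exp 0.426 0.0255
0.112 [230, 171, 34, 12, 382] [0.576  0.1499 0.1185] 0.1199 lo [0.5685 0.1307] hi [0.5824 0.1705] rect [575.  151.3] [14.7 42.4] 3.4
0.112 [254, 233, 11, 4, 29] [0.4967 0.1342 0.1161] 0.1184 lo [0.4939 0.1296] hi [0.4988 0.1418] rect [496.4 136.4] [ 5.1 13.4] 2.9
```

The housing top is at 0.087, so the stop at 0.0914 was the button's own end of travel: it was fully pressed. Everything is still in place and the arm is clear, so I hand in.

```bash
python3 -c "
from cell import env
print(env.sign_off())"
```

```text
the job is handed in; nothing more can be done
None
```

I loaded both orange racks under their catches, laid both bottles in the troughs, set both dials to their thick ticks, pressed start last and handed the job in; the hand-in gave back no pass or fail.

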